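# Try a taper plug gauge in a sleeve and drift it out again

## Robot

A 6-joint arm with a two-finger parallel gripper is mounted at the origin on a cart in front of the work surface, level with it; the furniture and walls round the work are solid. World frame = base frame: x ahead of the robot, y to its left, z up, the work surface at z = 0. Lengths are in m, angles in rad, forces in N, time in s.
With the tool pointing down it reaches from about 0.35 to 0.875 m from the base axis. Payload 4.2 kg.
Tool frame: the origin (TCP) lies at the very end of the fingers, on their centre line; the grasp point (between the pads) lies 19 mm behind it; z points along the fingers, x is the direction in which the jaws open and shut, and the axes are right-handed (so a half turn about z gives the same grasp; the last joint's range is limited). The gripper opens to 85 mm and grips with 20 to 120 N. Pads are 22 mm wide; open, the fingers measure 114 mm over their backs; the gripper's body (76 mm by 85 mm) begins 54 mm behind the grasp point. The pads swing forward as they close: fully open they stand 13 mm farther back than shut.
Start: joints at [-0.972, 0.385, 0.008, 0, -1.194, -0.259], TCP at [0.208, -0.589, 0.231] pointing down, gripper open.
Joint ranges: [-3.14, 3.14], [-1.21, 2.06], [-1.07, 1.41], [-3.16, 2.05], [-2.99, -0.16], [-3.1, 3.1]. Speed limits (rad/s): [2.79, 2.79, 3.14, 3.14, 3.14, 3.14].

## Interface

Orientations are given as a rotation vector (axis times angle).
In Python, from workcell import * gives the robot as it stands. The module is installed in compiled form; this text tells all that it offers.
- The arm moves only by the shell command python3 -m creep 'ROWS'. ROWS is text: rows parted by semicolons, each of 5 numbers parted by spaces: the gripper's target within -1 to 1 (fully open at 1, half-way at 0, shut at -1), then the shift along the tool's x, y, z each as a share of 200 mm, from -1 to 1, then the turn about the tool's z as a share of 360 degrees, from -1 to 1. In form: grip dx dy dz yaw; .... A call has 1 to 10 rows; each row is the pose to reach, as a shift and turn from the pose commanded when the call began, along the tool's axes at that moment, turning the shorter way round; what a row does not reach only later rows make up. A row lasts 1/8 s, in which the tool goes at most 62.5 mm and 10.7 degrees, less where a joint would pass 70% of its speed; a pose out of reach is approached as far as the arm can. A call with a number of a shift or a turn outside -1 to 1 is refused whole. A call with a gripper value outside its range is refused whole. The fingers move at their own pace and stop on an object; the grip force is fixed at half the most. Time passes only in rows, so rows that repeat a pose let the fingers close. It gives the time, the measured TCP pose, the force and the opening at its end, in the units of the state.
- get_state(): the state, without advancing time (a new reading comes with each control period).
- capture(name): name is "scene" or "top" or "wrist"; returns a dict with "color" (384x512x3 uint8, red, green, blue), "K" (3x3 intrinsics, pixels), "position" and "orientation" of the camera in the world; the wrist camera has in their place "T_tool_cam" (4x4, takes a point from camera to tool coordinates, whose origin is the TCP and whose axes are the tool frame's). Camera axes: x right, y up, looking along -z (the intrinsics and any distortion apply to the point x, -y, -z); pixel columns grow to the right and rows downward; lengths in m; the calibration is good to about 2 mm. A picture is of the moment at which its call begins: read the wrist's pose just before it. There is no depth.
- sign_off(): hands the job in, once; it reports no verdict.
Trained networks look in the newest picture that a camera, given by its name, has taken for a name from the list of things; names that differ only in an ending like _2 or _b are one class to them, and where a whole thing is asked for, a point or a joint stands for the part that bears it (a point fixed in the world has none). Each returns a list of dicts, best first, with "p" (0 to 1); they miss things now and then, are a little off and sometimes report something else, mostly with a low value. They report only what shows in the picture. A call takes as long as a camera call. They do not tell look-alikes from the thing itself.
- spot_in(thing, camera): "location" ([row, column] in pixels, amid what is visible of it).
The state is a dict: "time": time; "joint_pos": joint angles; "joint_vel": joint speeds; "tau": joint torques, N m; "ee_pos": TCP position; "tcp_rot": TCP orientation; "contact_force": force on the tool from outside, world axes, zero at the start; "torque": the same for the moment, N m; "finger_gap": finger opening in m.
Only numpy, scipy, OpenCV 4.12 (cv2) and the standard library are available. Lean on these libraries where they do the work, as an engineer would, in place of code of your own. Each camera call takes 0.05 s, during which the arm holds its last target.

## Task

Check the taper sleeve of the bench block with the plug gauge: take the gauge from its wooden block, put it into the sleeve with the tang in line with the slot, wring it in with a twisting push of at most about 25 N until its collar is fully home on the sleeve's face, and let go. Then push the steel drift through the slot under the tang until the wedge has freed the gauge and lifted it clearly (6 mm or more), and put the gauge back upright in its wooden block; the drift may stay in the slot. Do not shove the bench block about, and leave the setting block, the ring and the loupe where they are.

Things in the scene. Friction and masses are not known exactly. Their poses are not given: they have to be found in the camera images.
- stand: Grey cast bench block, 5 kg, standing loose on a rubber foot, with an upright steel sleeve (47 mm outside, its top face 95 mm above the bench). Origin on the bench under the sleeve's axis, z up, x along the slot. Foot plate 80 mm wide, 10 mm high, from x = -62 to +54 mm. Guide rails of the slot, 32 mm above the bench, run from x = -46 to +42 mm.
- sleeve_mouth (a point): Centre of the sleeve's top face, on the bore axis, 95 mm above the bench; axes as the stand's. The bore tapers from 26 mm at the mouth to 15 mm at 45 mm depth (7 degrees half angle) and opens below into the slot.
- slot_floor (a point): Slot floor under the bore axis, 22 mm above the bench; axes as the stand's. The slot, 10 mm wide, runs right through along x, 24 mm high under the sleeve, open-topped between the guide rails before and behind it. Its floor lies 0.5 mm lower outside x = -16 to +16 mm. The drift goes in along +x from the end at x = -46 mm, underside on the floor.
- gauge: Steel taper plug gauge, 0.23 kg. Origin: centre of the collar's underside; z up along the axis. Collar 38 mm across, z = 0 to 6 mm; taper below it, 27 mm wide at the collar, 16 mm at z = -45 mm. Origin on sleeve_mouth = fully home. The taper first touches about 4 mm before home and then grips more and more; once wrung in it stays locked until the drift frees it.
- gauge_grip (a point): Middle of the gauge's hexagon grip, 29 mm above its origin; axes as the gauge's. Hexagon 22 mm across flats, z = 9.5 to 48 mm of the gauge, two of its flats facing +y and -y. A straight push of 25 N leaves the collar about 2 mm short of home; turned to and fro by about 0.2 rad under 15 to 20 N, some 6 to 10 strokes, it creeps down until the collar stops it.
- gauge_tang (a point): End of the gauge's flat tang, 57 mm below its origin; axes as the gauge's. The tang is 12 mm long in x and 6 mm thick in y, end rounded. It must lie along the slot (gauge x along stand x, either way round; about 0.3 rad of play). With the gauge home it ends 16 mm above the slot floor.
- drift: Steel drift (wedge), 168 x 8 x 27 mm, 0.22 kg, on edge in its rest. Origin on its underside, 150 mm behind the nose, 18 mm before the tail; x to the nose, y across the thickness, z up. Underside flat; height 9 mm at the nose, rising 18 mm per 100 mm to 27 mm at 100 mm from the nose, then level to the tail. The tail end stands free of the rest to be gripped across the 8 mm.
- drift_nose (a point): Tip of the drift's nose, 4 mm above its underside, 150 mm ahead of its origin. The nose is 4 mm thick and reaches full thickness 15 mm back. The wedge meets the tang of a seated gauge with the nose about 40 mm past the bore axis; at a push of about 25 N the gauge comes free, and with the nose 80 to 88 mm past the axis it is lifted 7 to 8 mm.
- drift_rest: Wooden rest, fixed, 96 x 40 x 23 mm, with a groove 10 mm wide along x whose floor is 14 mm above the bench. Origin under its middle.
- gauge_block: Wooden block, fixed, 66 x 66 x 64 mm, with a hole 32 mm across and 60 mm deep in the middle of its top. Origin under its middle.
- gauge_block_hole0 (a point): Centre of the hole's mouth in the block's top; the gauge's origin lies here when it is put away with its collar on the block.
- lift_stage: Bystander, an obstacle: the big lift stage with the yellow plate beside the gauge block, fixed. Its tray lies 127 to 135 mm above the bench and reaches 105 mm towards the robot (-x) and 150 mm to the right (-y) of its origin; its highest part stands 185 mm above the bench.
- setup_block: Bystander: pale aluminium setting block, 30 x 50 x 20 mm, loose.
- ring: Bystander: turned aluminium ring, 26 mm across, 16 mm high, loose.
- loupe: Bystander: black loupe, 34 mm across, 31 mm high, loose.
Things that resemble listed ones, but are neither listed nor needed, are in the scene too. There is more than one size of the gauge; the one meant has the size given above.

How it is judged:
By the outcome, as a careful person would: the job done as asked, in the order asked, and still so for the second after the job is handed in, with the robot touching nothing.
It also fails if it takes over 72 s, if anything falls off the work surface, if the arm or the gripper's body presses on something with over 40 N, if the wrist force passes 120 N, or if a joint passes its speed limit or range.

## Working session

There is one attempt and no reset: what is moved stays moved. The work goes in short steps, Python scripts to look and compute and a shell command to move; the robot and the scene stay as the last step left them, time stands still between calls to the robot, and variables do not carry over. Pictures are saved under pics/ and viewed, and the job is handed in when it is done.

```bash
mkdir -p pics; ls; python3 - <<'E'
from workcell import *
import cv2,numpy as np
s=get_state()
for k,v in s.items(): print(k,np.round(v,4))
for c in ["scene","top","wrist"]:
    d=capture(c); cv2.imwrite(f"pics/{c}0.png",d["color"][:,:,::-1])
    print(c,{k:np.round(v,4).tolist() for k,v in d.items() if k!="color"})
    for t in ["stand","sleeve_mouth","gauge","gauge_grip","drift","drift_nose","drift_rest","gauge_block","gauge_block_hole0","lift_stage","setup_block","ring","loupe"]:
        print(t,[(np.round(r["location"],1).tolist(),round(r["p"],2)) for r in spot_in(t,c)[:3]])
E
```

```text
pics
time 0.0
joint_pos [-9.724e-01  3.856e-01  6.600e-03 -5.000e-04 -1.194e+00 -2.586e-01]
joint_vel [ 0.0006  0.0008 -0.0003 -0.0003 -0.0012  0.0005]
tau [ 6.00000e-04 -3.92288e+01  1.88400e+01  4.18600e+00 -4.60000e-03
 -0.00000e+00]
ee_pos [ 0.2081 -0.5887  0.2302]
tcp_rot [-1.8130e+00 -2.5634e+00 -1.8000e-03]
contact_force [-0.4281 -0.1063  0.1378]
torque [ 0.0082  0.0127 -0.0018]
finger_gap 0.0854
scene {'K': [[402.4473, 0.0, 254.7814], [0.0, 402.4473, 200.8445], [0.0, 0.0, 1.0]], 'position': [-0.4391, -0.7546, 0.5663], 'orientation': [1.0663, -0.6224, -0.9598]}
stand [([226.1, 291.1], 0.68), ([205.5, 172.7], 0.5)]
sleeve_mouth [([227.3, 289.7], 0.67), ([212.7, 268.6], 0.38)]
gauge [([204.0, 139.6], 0.9), ([209.9, 175.5], 0.59)]
gauge_grip [([208.4, 174.0], 0.61), ([208.8, 140.7], 0.55), ([248.8, 320.2], 0.23)]
drift [([249.1, 313.4], 0.78), ([210.7, 268.6], 0.4)]
drift_nose [([248.2, 317.4], 0.83), ([208.5, 175.1], 0.63)]
drift_rest [([256.8, 323.4], 0.73), ([228.2, 337.3], 0.3)]
gauge_block [([226.9, 180.4], 0.75)]
gauge_block_hole0 [([224.3, 174.1], 0.79)]
lift_stage []
setu
[... 575 characters left out ...]
nose [([226.0, 350.9], 0.68)]
drift_rest [([224.6, 350.9], 0.8)]
gauge_block [([257.7, 184.4], 0.83)]
gauge_block_hole0 [([263.7, 187.5], 0.62), ([147.2, 273.0], 0.43)]
lift_stage [([162.1, 339.6], 0.61)]
setup_block [([147.4, 272.7], 0.6)]
ring [([258.7, 178.2], 0.65)]
loupe [([162.7, 336.8], 0.49)]
wrist {'K': [[340.7097, 0.0, 251.0638], [0.0, 340.7097, 189.5069], [0.0, 0.0, 1.0]], 'T_tool_cam': [[1.0, -0.0006, -0.0007, -0.0003], [-0.0008, -0.9646, -0.2638, -0.0677], [-0.0005, 0.2638, -0.9646, -0.1433], [0.0, 0.0, 0.0, 1.0]]}
stand []
sleeve_mouth []
gauge []
gauge_grip []
drift []
drift_nose []
drift_rest []
gauge_block []
gauge_block_hole0 []
lift_stage []
setup_block []
ring []
loupe []
```

View pics/scene0.png

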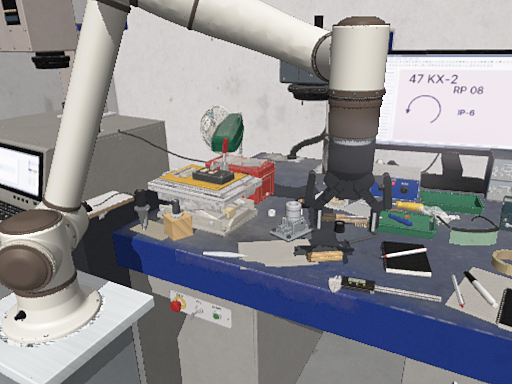

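View pics/top0.png

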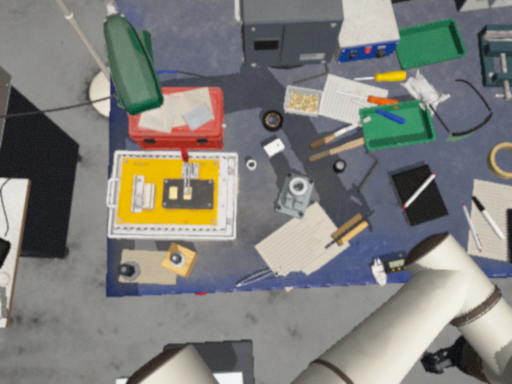

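View pics/wrist0.png

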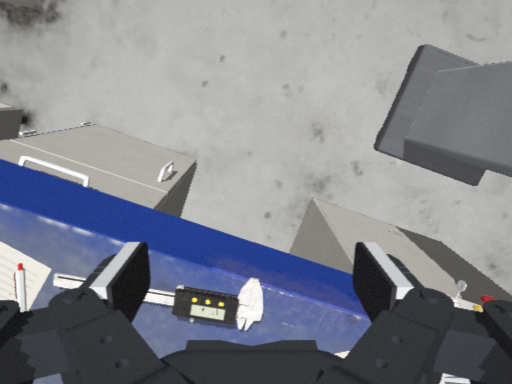

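```bash
cat > h.py <<'E'
from workcell import *
import cv2,numpy as np
from scipy.spatial.transform import Rotation as R
def pose(d,s=None):
    if "T_tool_cam" in d:
        T=np.eye(4);T[:3,:3]=R.from_rotvec(s["tcp_rot"]).as_matrix();T[:3,3]=s["ee_pos"]
        T=T@np.array(d["T_tool_cam"]);return T[:3,:3],T[:3,3]
    return R.from_rotvec(d["orientation"]).as_matrix(),np.array(d["position"])
def pix2(d,rc,z,s=None):
    Rm,p=pose(d,s);K=d["K"]
    v=np.array([(rc[1]-K[0,2])/K[0,0],-(rc[0]-K[1,2])/K[1,1],-1.0]);v=Rm@v
    return p+v*(z-p[2])/v[2]
def proj(d,P,s=None):
    Rm,p=pose(d,s);K=d["K"];q=(np.atleast_2d(P)-p)@Rm
    return np.stack([K[1,2]-K[1,1]*q[:,1]/-q[:,2],K[0,2]+K[0,0]*q[:,0]/-q[:,2]],1)
def crop(d,r0,r1,c0,c1,f,name):
    cv2.imwrite(name,cv2.resize(d["color"][r0:r1,c0:c1,::-1],None,fx=f,fy=f,interpolation=cv2.INTER_CUBIC))
E
python3 - <<'E'
from h import *
d=capture("top")
for n,rc,z in [("sleeve",(186,298),.095),("blockgauge",(257,177),.11),("othergauge",(269,127),.1),("block top",(258,180),.064),("rest",(230,349),.023),("drift tail?",(240,334),.03),("setblock",(147,273),.02),("ring",(163,251),.01),("loupe",(120,271),.02),("disc",(166,339),.02),("tray right-front",(238,236),.135)]:
    print(n,np.round(pix2(d,rc,z),3))
crop(d,130,290,100,260,4,"pics/t1.png");crop(d,100,290,230,390,3.1,"pics/t2.png")
d=capture("scene");crop(d,180,280,120,370,3.2,"pics/s1.png")
E
```

```text
sleeve [ 0.602 -0.327  0.095]
blockgauge [ 0.436 -0.02   0.11 ]
othergauge [0.414 0.103 0.1  ]
block top [ 0.438 -0.02   0.064]
rest [ 0.493 -0.461  0.023]
drift tail? [ 0.468 -0.418  0.03 ]
setblock [ 0.735 -0.274  0.02 ]
ring [ 0.695 -0.211  0.01 ]
loupe [ 0.814 -0.273  0.02 ]
disc [ 0.671 -0.451  0.02 ]
tray right-front [ 0.472 -0.166  0.135]
```

View pics/t1.png

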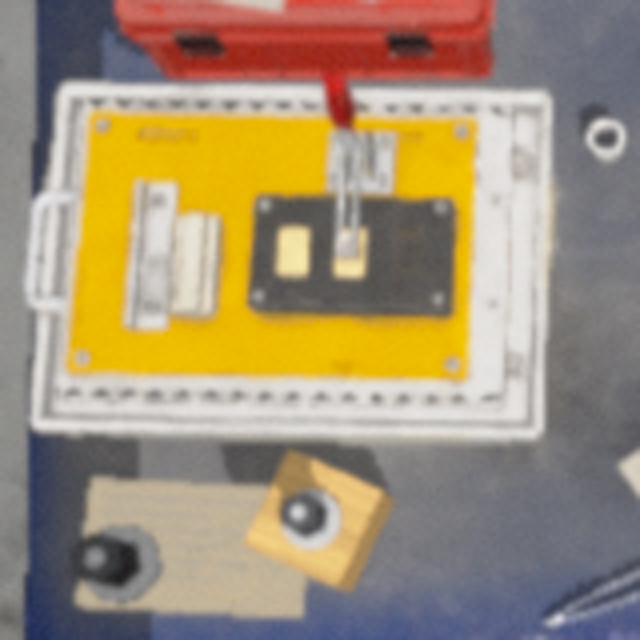

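View pics/t2.png

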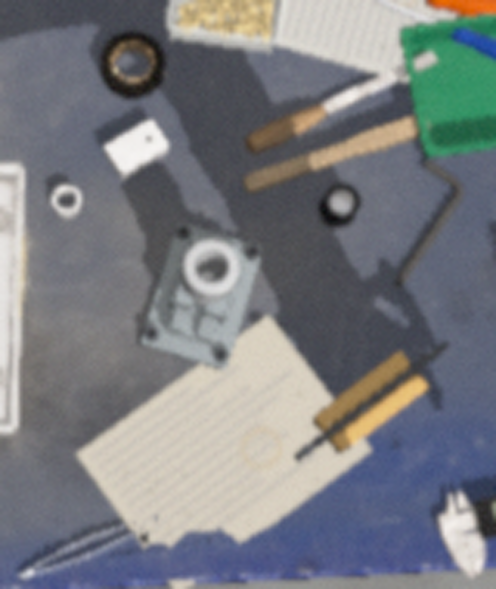

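View pics/s1.png

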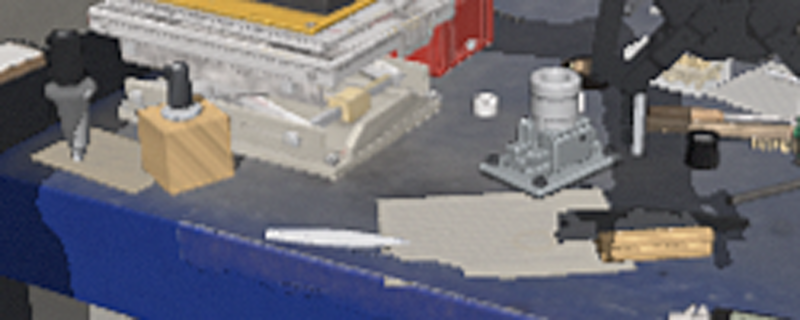

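```bash
python3 -m creep '1 0.2 1 0 0;1 0.2 1 0 0;1 0.2 1 0 0;1 0.2 1 0 0' && python3 -m creep '1 0.2 1 0 0;1 0.2 1 0 0;1 0.2 1 0 0;1 0.2 1 0 0;1 0.2 1 0 0'
python3 - <<'E'
from h import *
s=get_state();print(s["ee_pos"],s["tcp_rot"],s["contact_force"])
d=capture("wrist");cv2.imwrite("pics/w1.png",cv2.resize(d["color"][:,:,::-1],(800,600),interpolation=cv2.INTER_CUBIC))
for t in ["stand","sleeve_mouth","slot_floor","drift","drift_nose","drift_rest"]:
        print(t,[(np.round(r["location"],1).tolist(),round(r["p"],2)) for r in spot_in(t,"wrist")[:3]])
E
```

```text
time: 2.7
ee_pos: [0.3864, -0.483, 0.2313]
tcp_rot: [1.808, 2.568, 0.0]
contact_force: [-0.5, -0.1, -0.5]
finger_gap: 0.0854
time: 3.32
ee_pos: [0.559, -0.3803, 0.2308]
tcp_rot: [-1.812, -2.565, 0.001]
contact_force: [-0.6, -0.2, 0.2]
finger_gap: 0.0851
[ 0.55897142 -0.38029197  0.23076812] [-1.81200647e+00 -2.56516275e+00  5.31910695e-04] [-0.59590505 -0.20998841  0.22751911]
stand [([209.4, 289.3], 0.63)]
sleeve_mouth [([209.4, 290.0], 0.56), ([70.5, 199.5], 0.39)]
slot_floor [([210.4, 290.8], 0.88)]
drift [([72.1, 203.5], 0.58)]
drift_nose [([70.2, 202.1], 0.9)]
drift_rest [([77.6, 200.6], 0.56)]
```

View pics/w1.png

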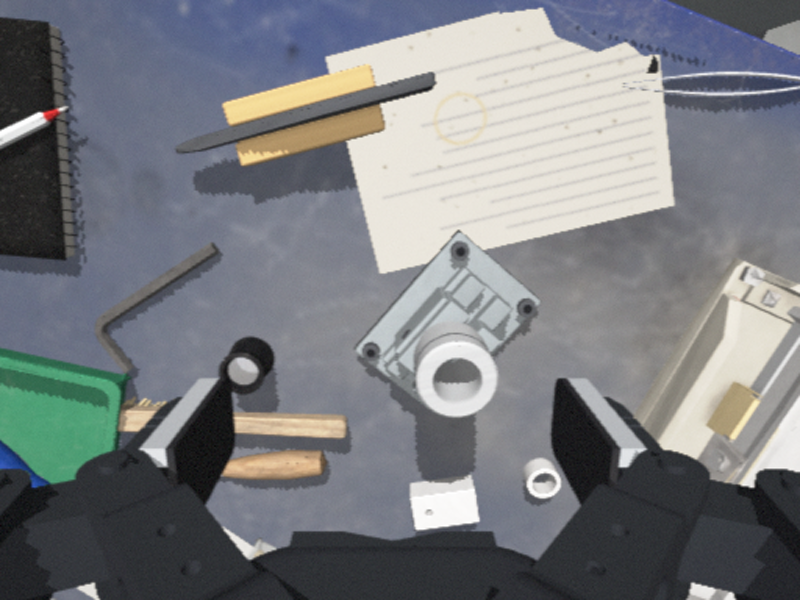

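```bash
python3 - <<'E'
from h import *
s=get_state();d=capture("wrist");np.savez("w1.npz",c=d["color"],K=d["K"],T=d["T_tool_cam"],p=s["ee_pos"],r=s["tcp_rot"])
crop(d,140,275,220,355,5.8,"pics/w2.png")
crop(d,30,115,105,290,4.2,"pics/w3.png")
E
```

```text
(no output)
```

View pics/w2.png

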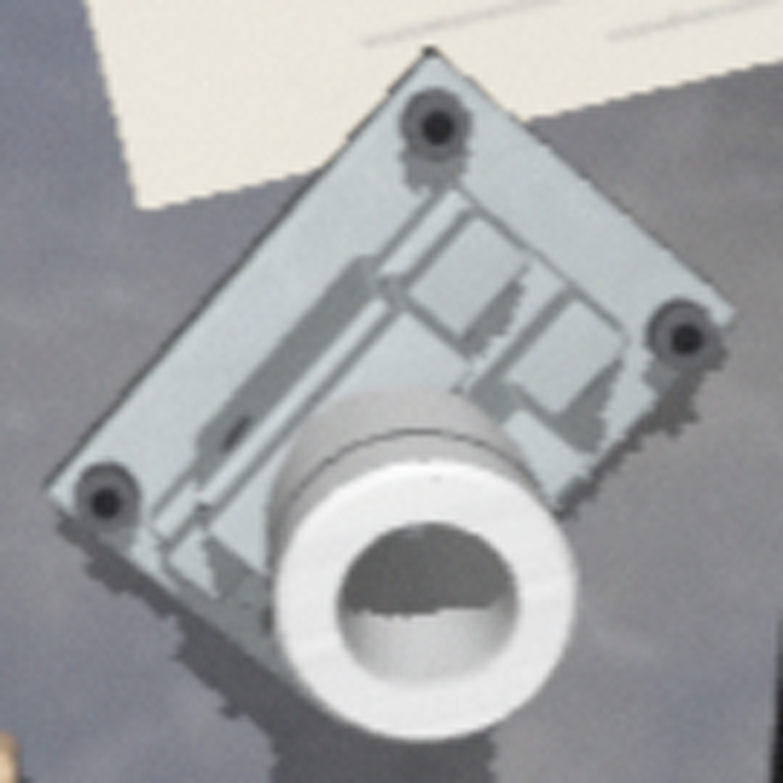

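View pics/w3.png

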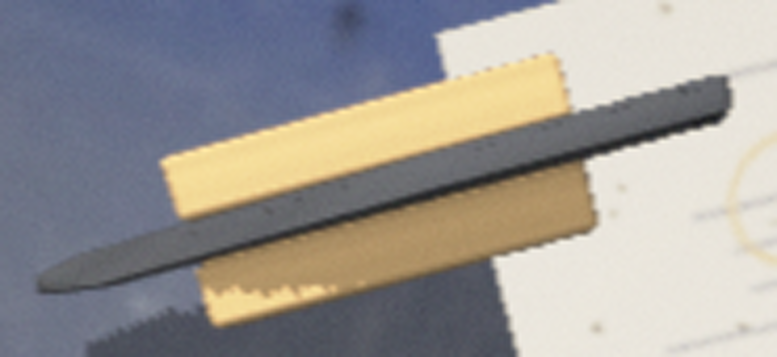

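```bash
python3 - <<'E'
from h import *
f=np.load("w1.npz");d={"K":f["K"],"T_tool_cam":f["T"]};s={"tcp_rot":f["r"],"ee_pos":f["p"]}
def w2(x,y,z): return pix2(d,(140+y/5.8-.4,220+x/5.8-.4),z,s)
A=w2(430,50,.01);B=w2(735,318,.01);C=w2(48,490,.01)
# ellipse outer extents of top face
M=np.mean([w2(272,600,.095),w2(578,600,.095)],0);M2=np.mean([w2(425,462,.095),w2(425,741,.095)],0)
print(A,B,C,M,M2,np.linalg.norm(w2(272,600,.095)-w2(578,600,.095)),np.linalg.norm(w2(425,462,.095)-w2(425,741,.095)))
u=(A-C)/np.linalg.norm(A-C);print("len",np.linalg.norm(A-C),np.linalg.norm(A-B),"yaw u",np.arctan2(u[1],u[0]))
v=(A-B)/np.linalg.norm(A-B);print("v perp yaw",np.arctan2(v[1],v[0]))
O=np.array([M[0],M2[1],0]) if 0 else (M+M2)/2
for P in (A,B,C): print("along",(P-O)@u,"across",(P-O)@v)
def w3(x,y,z): return pix2(d,(30+y/4.2-.4,105+x/4.2-.4),z,s)
t=w3(728,92,.041);n=w3(40,285,.02);print("tail",t,"nose",n,np.linalg.norm((t-n)[:2]))
k=(n-t);print("drift yaw",np.arctan2(k[1],k[0]))
q=[w3(*p,.023) for p in [(163,160),(558,55),(597,225),(213,325)]];print(np.round(q,4));print("rest c",np.mean(q,0))
for a,b in ((1,0),(2,3)): e=q[a]-q[b];print(np.linalg.norm(e),np.arctan2(-e[1],-e[0]))
E
```

```text
[ 0.52953957 -0.34292142  0.01      ] [ 0.55824933 -0.26880231  0.01      ] [ 0.63562613 -0.38226694  0.01      ] [ 0.60050065 -0.32710194  0.095     ] [ 0.60117081 -0.32684155  0.095     ] 0.04698110073025094 0.04647016353057599
len 0.11314781724032659 0.0794851747744727 yaw u 2.786437781874176
v perp yaw -1.9403469578024872
along 0.06130049084297674 across 0.040624830703545015
along 0.060156280921206035 across -0.03886034407092769
along -0.051847326397349854 across 0.03899603822141966
tail [ 0.44854685 -0.39405631  0.041     ] nose [ 0.5408568  -0.53363203  0.02      ] 0.1673395019580203
drift yaw -0.9864757775548405
[[ 0.5035 -0.5121  0.023 ]
 [ 0.4516 -0.4329  0.023 ]
 [ 0.4836 -0.4123  0.023 ]
 [ 0.5357 -0.4914  0.023 ]]
rest c [ 0.4936339 -0.4621531  0.023    ]
0.09473753448937407 -0.9907867397752538
0.09471755895246697 -0.9883107240064866
```

```bash
python3 -m creep '1 0.95 0 0 0;1 0.95 0 0 0;1 0.95 0 0 0;1 0.95 0 0 0' && python3 -m creep '1 0.92 0 0 0;1 0.92 0 0 0;1 0.92 0 0 0;1 0.92 0 0 0;1 0.92 0 0 0'
cat > shot.py <<'E'
from h import *
import sys
n=sys.argv[1];s=get_state();d=capture("wrist");np.savez(n+".npz",c=d["color"],K=d["K"],T=d["T_tool_cam"],p=s["ee_pos"],r=s["tcp_rot"])
Rm=R.from_rotvec(s["tcp_rot"]).as_matrix()
print(np.round(s["ee_pos"],4),"toolx yaw",round(np.arctan2(Rm[1,0],Rm[0,0]),4),"F",np.round(s["contact_force"],1),"gap",round(s["finger_gap"],4),"t",s["time"])
a=[int(v) for v in sys.argv[2:6]] or [0,384,0,512]
f=min(800/(a[3]-a[2]),600/(a[1]-a[0]));crop(d,*a,f,f"pics/{n}.png");print("f",f)
E
python3 shot.py g1
```

```text
time: 4.22
ee_pos: [0.4939, -0.1988, 0.2322]
tcp_rot: [1.809, 2.568, 0.001]
contact_force: [0.4, 0.1, -0.0]
finger_gap: 0.0851
time: 4.85
ee_pos: [0.4348, -0.0282, 0.2317]
tcp_rot: [1.813, 2.564, 0.001]
contact_force: [-0.4, -0.2, -0.5]
finger_gap: 0.0857
[ 0.4348 -0.0282  0.2317] toolx yaw 1.9107 F [-0.4 -0.2 -0.5] gap 0.0857 t 4.85
f 1.5625
```

View pics/g1.png

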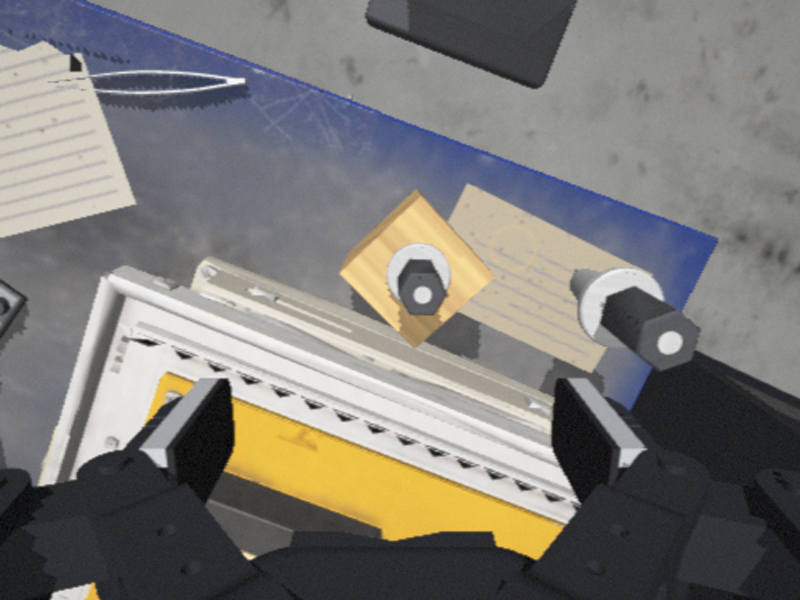

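```bash
python3 - <<'E'
import cv2,numpy as np
c=np.load("g1.npz")["c"][:,:,::-1]
cv2.imwrite("pics/g1z.png",cv2.resize(c[115:235,210:330],None,fx=5,fy=5,interpolation=cv2.INTER_CUBIC))
E
```

```text
(no output)
```

View pics/g1z.png

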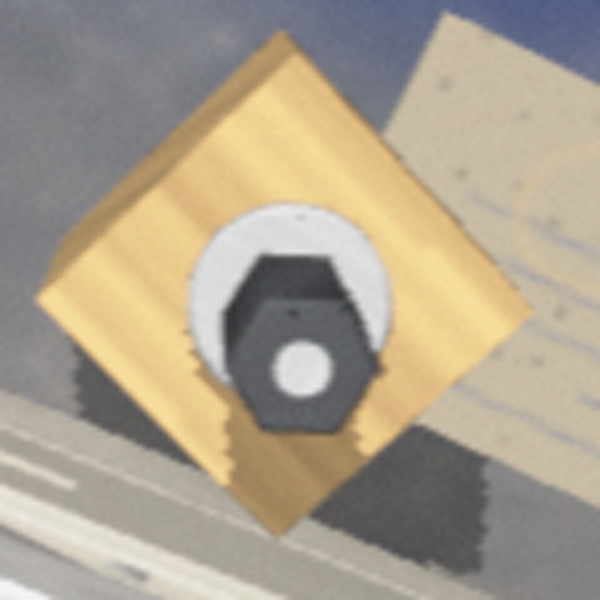

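```bash
python3 - <<'E'
from h import *
f=np.load("g1.npz");d={"K":f["K"],"T_tool_cam":f["T"]};s={"tcp_rot":f["r"],"ee_pos":f["p"]}
w=lambda x,y,z: pix2(d,(115+y/5-.4,210+x/5-.4),z,s)
V=[(380,369),(342,300),(260,300),(228,364),(264,432),(342,432)]
q=np.array([w(*v,.112) for v in V]);c=q.mean(0);print("hex",c)
for i in range(6):
    e=q[i]-c;print(np.linalg.norm(e[:2]),np.degrees(np.arctan2(e[1],e[0]))%60)
print("white",w(303,369,.112))
print("collar",(w(188,303,.07)+w(394,303,.07))/2,w(300,203,.07), np.linalg.norm(w(188,303,.07)-w(394,303,.07)))
b=np.array([w(*p,.064) for p in [(285,45),(533,315),(278,536),(36,298)]]);print(b,b.mean(0))
e=b[1]-b[0];print("block yaw",np.degrees(np.arctan2(e[1],e[0]))%90)
# tray corner etc. full-res image pixel/1.5625
for p in [(125,268),(560,430)]: print("tray",pix2(d,(p[1]/1.5625,p[0]/1.5625),.135,s))
E
```

```text
hex [ 0.43260849 -0.01296696  0.112     ]
0.012377107051992294 47.700503571694114
0.012483210360256387 50.49103154278245
0.012920726531199156 51.863717979970545
0.011948875311937722 47.42370883542152
0.01251753271420755 50.41545203595823
0.012730772141794727 50.29354481168974
white [ 0.432959   -0.01278297  0.112     ]
collar [ 0.43183867 -0.01311497  0.07      ] [ 0.41392103 -0.01799663  0.07      ] 0.03780555450308917
[[ 0.38879436 -0.02985082  0.064     ]
 [ 0.42004412  0.03119737  0.064     ]
 [ 0.47743472  0.00132777  0.064     ]
 [ 0.44806585 -0.05764157  0.064     ]] [ 0.43358476 -0.01374181  0.064     ]
block yaw 62.8926933469957
tray [ 0.46146564 -0.1495646   0.135     ]
tray [0.47056691 0.07365183 0.135     ]
```

```bash
python3 -m creep '1 0.075 0.015 0 0.03;1 0.075 0.015 0 0.06;1 0.075 0.015 0 0.083;1 0.075 0.015 0.2 0.083;1 0.075 0.015 0.4 0.083;1 0.075 0.015 0.6 0.083;1 0.075 0.015 0.7 0.083;1 0.075 0.015 0.77 0.083;1 0.075 0.015 0.77 0.083'
python3 shot.py g2
```

```text
time: 6.02
ee_pos: [0.4318, -0.0143, 0.0762]
tcp_rot: [-2.416, -2.006, 0.005]
contact_force: [0.1, 0.8, -0.3]
finger_gap: 0.0857
[ 0.4318 -0.0143  0.0762] toolx yaw 1.3859 F [ 0.1  0.8 -0.3] gap 0.0857 t 6.025
f 1.5625
```

View pics/g2.png

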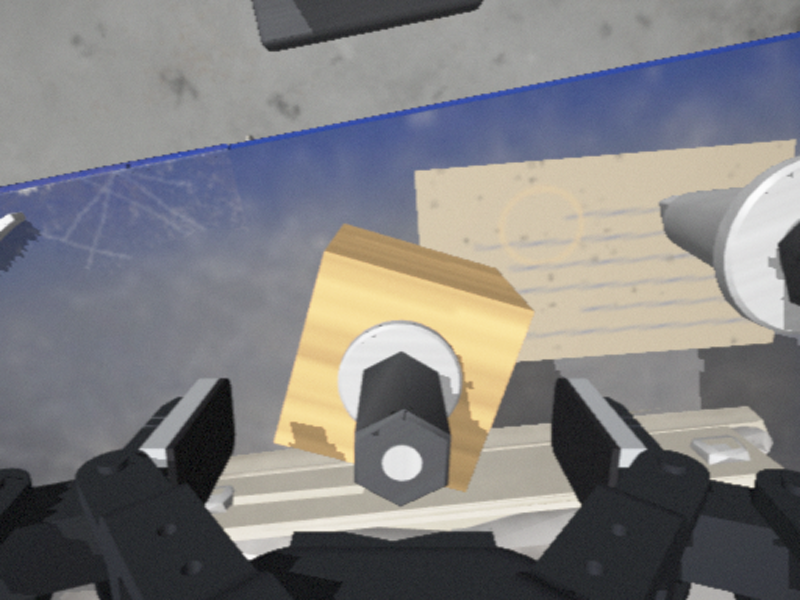

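```bash
python3 -m creep '-1 0 0 0 0;-1 0 0 0 0;-1 0 0 0 0;-1 0 0 0 0;-1 0 0 0 0;-1 0 0 0 0'
python3 shot.py g3
```

```text
time: 6.82
ee_pos: [0.4323, -0.0126, 0.0778]
tcp_rot: [2.413, 2.011, 0.001]
contact_force: [-1.3, 1.4, 5.5]
finger_gap: 0.0213
[ 0.4323 -0.0126  0.0778] toolx yaw 1.3896 F [-1.3  1.4  5.5] gap 0.0213 t 6.825
f 1.5625
```

View pics/g3.png

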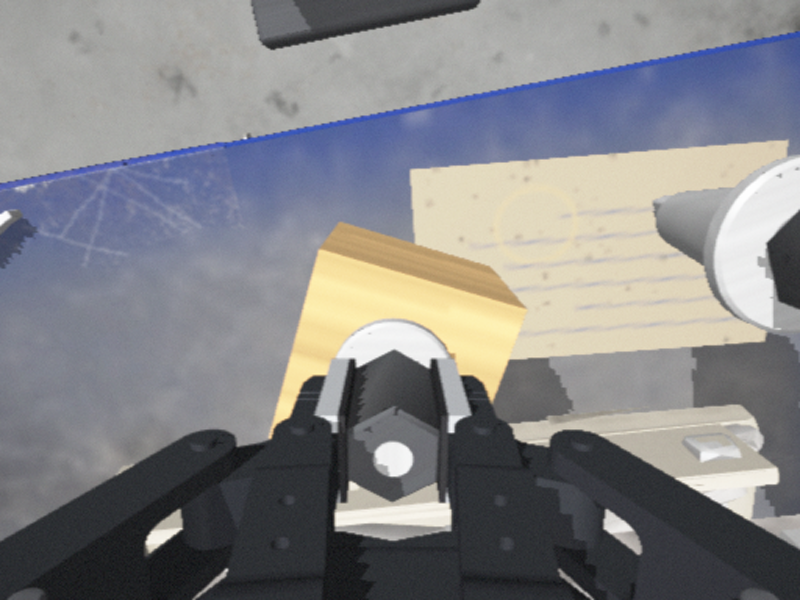

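```bash
python3 -m creep '-1 0 0 -0.2 0;-1 0 0 -0.5 0;-1 0 0 -0.9 0;-1 0 0 -0.9 0;-1 0 0 -0.9 0' && python3 -m creep '-1 -0.3 -0.1 0 0;-1 -0.7 -0.2 0 0;-1 -1 -0.28 0 0;-1 -1 -0.28 0 0;-1 -1 -0.28 0 0' && python3 -m creep '-1 -0.3 -0.1 0 0;-1 -0.7 -0.2 0 0;-1 -1 -0.28 0 0;-1 -1 -0.28 0 0;-1 -1 -0.28 0 0;-1 -1 -0.28 0 0'
python3 - <<'E'
from h import *
s=get_state();d=capture("scene");cv2.imwrite("sc1.png",d["color"][:,:,::-1])
print(s["ee_pos"],s["contact_force"],s["finger_gap"],s["time"])
r,c=proj(d,s["ee_pos"])[0];r,c=int(r),int(c);print(r,c)
crop(d,r-30,r+50,c-40,c+40,7.5,"pics/s2.png")
E
```

```text
time: 7.5
ee_pos: [0.432, -0.0125, 0.2577]
tcp_rot: [-2.414, -2.01, -0.004]
contact_force: [-0.0, -0.6, -2.7]
finger_gap: 0.0211
time: 8.12
ee_pos: [0.3388, -0.1999, 0.255]
tcp_rot: [-2.414, -2.004, 0.004]
contact_force: [-0.1, -0.2, -2.7]
finger_gap: 0.0209
time: 8.88
ee_pos: [0.25, -0.3848, 0.2563]
tcp_rot: [-2.411, -2.011, -0.0]
contact_force: [-0.1, 0.1, -1.8]
finger_gap: 0.0214
[ 0.24998154 -0.38479242  0.25630001] [-0.12853496  0.14901019 -1.80557469] 0.021432199438909994 8.875
195 255
```

View pics/s2.png

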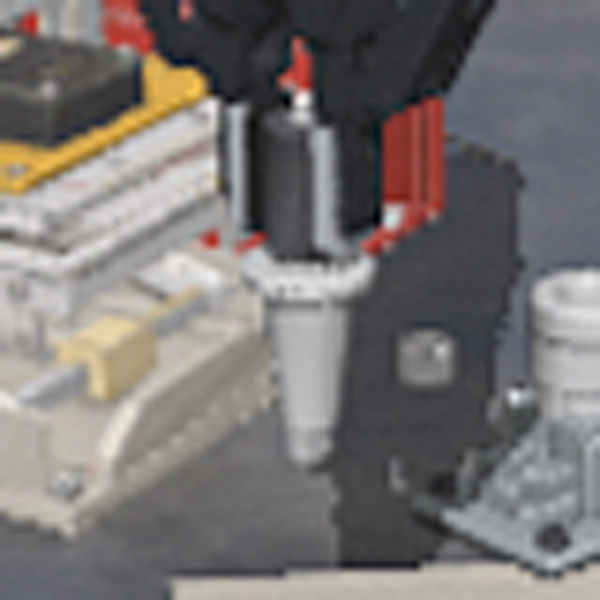

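```bash
cat > sc.py <<'E'
from h import *
import sys
s=get_state();d=capture("scene");Rm=R.from_rotvec(s["tcp_rot"]).as_matrix()
r,c=proj(d,s["ee_pos"])[0];r,c=int(r),int(c)
np.save(sys.argv[1]+".npy",d["color"][r-10:r+40,c-25:c+35]);print(np.round(s["joint_pos"],2),np.degrees(np.arctan2(Rm[1,0],Rm[0,0])))
E
python3 sc.py a0; python3 -m creep '-1 0 0 0 0.03;-1 0 0 0 0.06;-1 0 0 0 0.0833;-1 0 0 0 0.0833' ; python3 sc.py a1
python3 -m creep '-1 0 0 0 0.03;-1 0 0 0 0.06;-1 0 0 0 0.0833;-1 0 0 0 0.0833' >/dev/null; python3 sc.py a2
python3 -m creep '-1 0 0 0 0.03;-1 0 0 0 0.06;-1 0 0 0 0.0833;-1 0 0 0 0.0833' >/dev/null; python3 sc.py a3
python3 - <<'E'
import numpy as np,cv2
I=[cv2.resize(np.load(f"a{i}.npy")[14:50,:,::-1],None,fx=6.6,fy=6.6,interpolation=cv2.INTER_CUBIC) for i in range(4)]
cv2.imwrite("pics/a.png",np.vstack([np.hstack(I[:2]),np.hstack(I[2:])]))
E
```

```text
[-0.64  0.08 -0.33 -0.   -1.16 -1.11] 79.69515414187927
time: 9.48
ee_pos: [0.2501, -0.3851, 0.2574]
tcp_rot: [2.849, 1.323, 0.001]
contact_force: [-0.3, 0.6, -2.1]
finger_gap: 0.021
[-0.64  0.08 -0.33 -0.   -1.16 -1.63] 49.804868753338475
[-0.64  0.08 -0.33 -0.   -1.16 -2.15] 19.844746252901384
[-0.64  0.08 -0.33 -0.   -1.16 -2.68] -10.122899185643327
```

View pics/a.png

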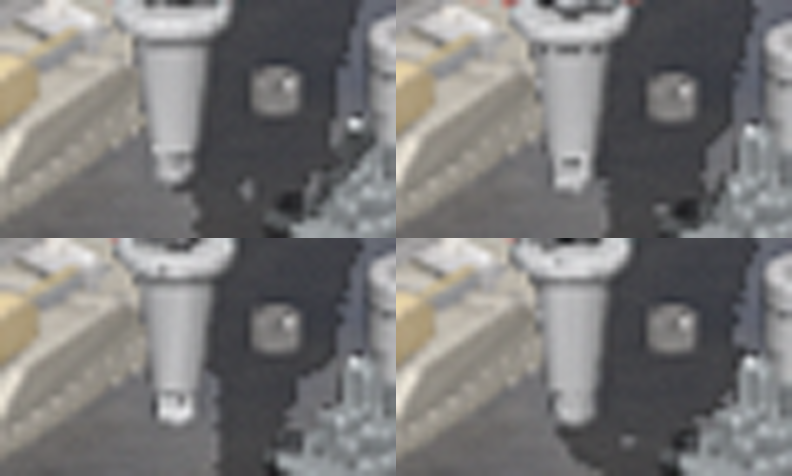

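```bash
python3 -m creep '-1 0 0 0 -0.05;-1 0 0 0 -0.1;-1 0 0 0 -0.15;-1 0 0 0 -0.2;-1 0 0 0 -0.25;-1 0 0 0 -0.25;-1 0 0 0 -0.25;-1 0 0 0 -0.25;-1 0 0 0 -0.25;-1 0 0 0 -0.25' ; python3 sc.py a4
python3 -m creep '-1 0 0 0 -0.03;-1 0 0 0 -0.06;-1 0 0 0 -0.1;-1 0 0 0 -0.1;-1 0 0 0 -0.1' ; python3 sc.py a5
python3 - <<'E'
import numpy as np,cv2
I=[cv2.resize(np.load(f"a{i}.npy")[24:44,10:40,::-1],None,fx=8.8,fy=8.8,interpolation=cv2.INTER_CUBIC) for i in range(6)]
cv2.imwrite("pics/b.png",np.vstack([np.hstack(I[:3]),np.hstack(I[3:])]))
for i in range(6):
    a=np.load(f"a{i}.npy").astype(int).sum(2)//3
    print(i);print(a[34:42,16:32])
E
```

```text
time: 11.88
ee_pos: [0.2496, -0.3858, 0.2573]
tcp_rot: [-2.411, -2.014, -0.0]
contact_force: [-0.5, -0.6, -2.6]
finger_gap: 0.0215
[-0.64  0.08 -0.33 -0.   -1.16 -1.11] 79.7367254703585
time: 12.55
ee_pos: [0.2495, -0.3859, 0.2573]
tcp_rot: [-1.674, -2.658, 0.0]
contact_force: [-0.7, -0.3, -1.9]
finger_gap: 0.0215
[-0.64  0.08 -0.33  0.   -1.16 -0.48] 115.59733644093632
0
[[142 142 140 128 138 111 125 162 187 190 188 179 168 141  84  62]
 [138 155 133 116 112 113 113 156 184 190 187 180 168 129  77  64]
 [121 131 120 112 115 115 109 185 194 194 194 184 172 113  67  63]
 [111 108 112 113 114 114 108 142 177 161 143 121 120  82  62  64]
 [109 112 115 115 117 111 109 122 165 168 145 131 138  90  64  68]
 [114 116 119 117 114 114 108 130 169 181 162 157 156  95  64  67]
 [114 118 119 120 117 114 110 130 170 188 194 162 113  74  65  67]
 [111 113 115 115 115 113 109 118 129 146 143 118  77  65  73  69]]
1
[[146 144 144 142 162 137 113 149 175 182 184 185 173 156 101  67]
 [138 142 140 126 137 124 105 151 175 184 186 182 171 153  93  61]
 [136 157 132 113 111 116  90 144 178 186 187 186 16
[... 1806 characters left out ...]
8 167 156 163 101  64  69]
 [118 118 120 121 119 116 113  82 184 208 169 163 132  82  63  70]
 [115 113 116 114 116 114 113 103 140 143 108 128  95  69  69  70]]
5
[[141 141 141 130 121  90 128 166 175 182 186 183 166 138  83  64]
 [136 156 137  96  66  60 108 162 179 183 188 182 167 123  74  64]
 [122 129 121 108  77  65  86 141 180 189 192 189 184 117  64  62]
 [111 111 117  95  74  69  68  90 113 138 141 121 135  89  61  64]
 [110 113 117 108  78  66  65  57  82 164 189 112  98 101  74  67]
 [114 115 119 121  83  65  67  59  93 188 220 139 103 112 106  78]
 [113 118 119 121 113  81  67  61  80 190 223 138 104 115 118  83]
 [114 113 114 116 118 110  77  67  59 134 156 101  79 111 125  86]]
```

View pics/b.png

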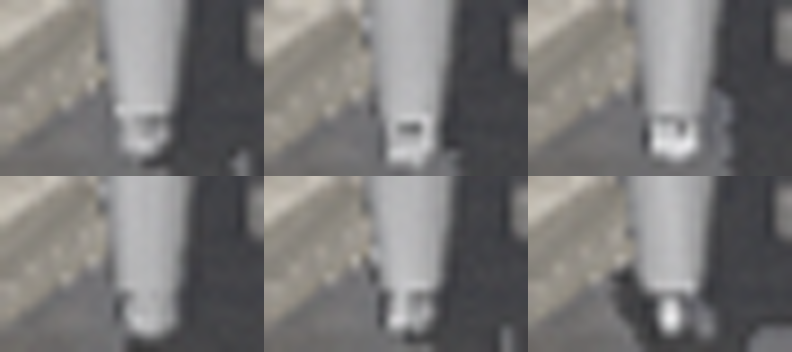

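```bash
python3 -m creep '-1 -0.08 0.28 0 0;-1 -0.16 0.57 0 0;-1 -0.245 0.855 0 0;-1 -0.245 0.855 0 0' && python3 -m creep '-1 -0.08 0.28 0 0.03;-1 -0.16 0.57 0 0.06;-1 -0.245 0.855 0 0.09;-1 -0.245 0.855 0 0.12;-1 -0.245 0.855 0 0.128;-1 -0.245 0.855 0 0.128;-1 -0.245 0.855 0 0.128'
python3 shot.py g4
```

```text
time: 13.1
ee_pos: [0.4285, -0.3554, 0.2562]
tcp_rot: [-1.669, -2.661, 0.0]
contact_force: [-0.6, -0.3, -2.2]
finger_gap: 0.0209
time: 13.98
ee_pos: [0.5998, -0.3266, 0.2574]
tcp_rot: [-2.58, -1.792, 0.0]
contact_force: [-0.2, -0.9, -3.3]
finger_gap: 0.0212
[ 0.5998 -0.3266  0.2574] toolx yaw 1.2138 F [-0.2 -0.9 -3.3] gap 0.0212 t 13.975
f 1.5625
```

View pics/g4.png

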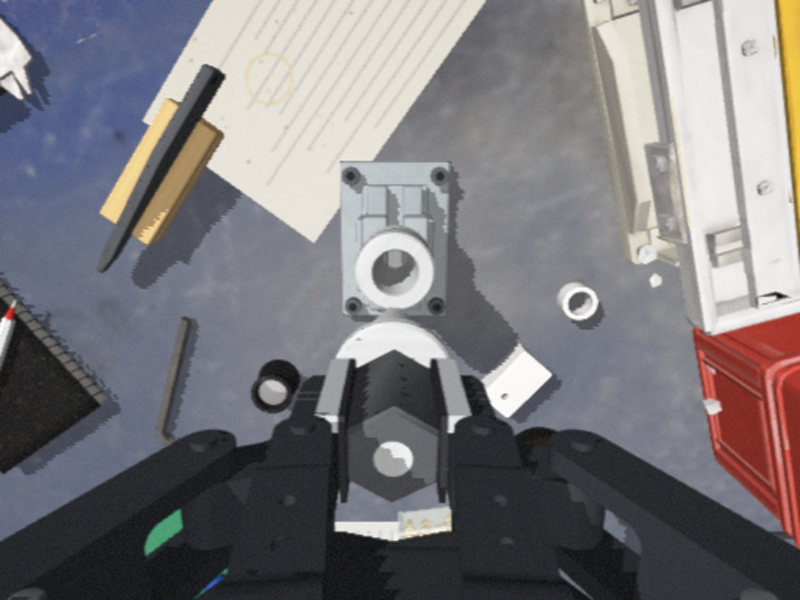

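```bash
python3 - <<'E'
from h import *
f=np.load("g4.npz");d={"K":f["K"],"T_tool_cam":f["T"]};s={"tcp_rot":f["r"],"ee_pos":f["p"]}
im=f["c"][:,:,::-1]
cv2.imwrite("pics/g4z.png",cv2.resize(im[95:215,205:305],None,fx=5,fy=5,interpolation=cv2.INTER_CUBIC))
w=lambda x,y,z: pix2(d,(y/1.5625-.2,x/1.5625-.2),z,s)
a=w(355,269,.095);b=w(434,269,.095);print((a+b)/2,np.linalg.norm(a-b))
a=w(395,227,.095);b=w(395,311,.095);print((a+b)/2,np.linalg.norm(a-b))
E
```

```text
[ 0.59943444 -0.32612204  0.095     ] 0.04637406253314016
[ 0.6000388  -0.32603327  0.095     ] 0.05042733521529886
```

View pics/g4z.png

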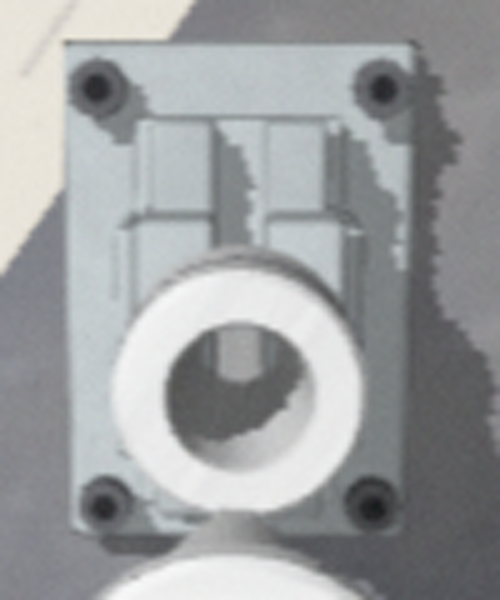

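```bash
python3 - <<'E'
from h import *
f=np.load("g4.npz");d={"K":f["K"],"T_tool_cam":f["T"]};s={"tcp_rot":f["r"],"ee_pos":f["p"]}
Rm=R.from_rotvec(f["r"]).as_matrix()
for y in (389,396):
  P=pix2(d,(95+y/5-.4,205+238.5/5-.4),.095,s);print(P,Rm.T@(P-f["p"]))
E
```

```text
[ 0.59982768 -0.32624857  0.095     ] [ 3.96257114e-04 -3.14042013e-05  1.62378979e-01]
[ 0.60106055 -0.32670597  0.095     ] [0.00039851 0.00128358 0.16237869]
```

```bash
python3 -m creep '-1 0.002 0.003 0.15 0;-1 0.002 0.003 0.3 0;-1 0.002 0.003 0.45 0;-1 0.002 0.003 0.55 0;-1 0.002 0.003 0.62 0;-1 0.002 0.003 0.67 0;-1 0.002 0.003 0.69 0;-1 0.002 0.003 0.69 0'
python3 shot.py g5
```

```text
time: 15.02
ee_pos: [0.6012, -0.3263, 0.1196]
tcp_rot: [2.58, 1.792, 0.0]
contact_force: [-0.6, -0.1, -2.2]
finger_gap: 0.0211
[ 0.6012 -0.3263  0.1196] toolx yaw 1.214 F [-0.6 -0.1 -2.2] gap 0.0211 t 15.025
f 1.5625
```

View pics/g5.png

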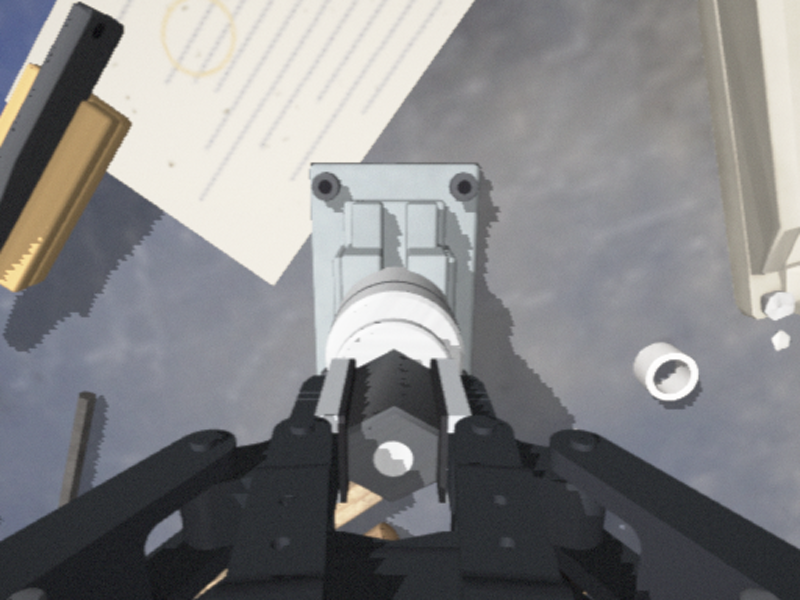

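```bash
python3 -m creep '-1 0 0 0.015 0;-1 0 0 0.03 0;-1 0 0 0.03 0'; python3 -m creep '-1 0 0 0.01 0;-1 0 0 0.01 0';python3 -m creep '-1 0 0 0.01 0;-1 0 0 0.01 0'
```

```text
time: 15.45
ee_pos: [0.6009, -0.3258, 0.113]
tcp_rot: [-2.58, -1.791, -0.0]
contact_force: [0.4, 1.4, -2.8]
finger_gap: 0.0213
time: 15.7
ee_pos: [0.601, -0.3258, 0.1116]
tcp_rot: [-2.58, -1.792, -0.0]
contact_force: [-0.9, 4.8, 0.9]
finger_gap: 0.0208
time: 15.95
ee_pos: [0.6011, -0.3258, 0.1111]
tcp_rot: [2.58, 1.792, 0.001]
contact_force: [-2.3, 5.0, 5.6]
finger_gap: 0.0208
```

```bash
python3 -m creep '-1 0.004 0 0.006 0;-1 0.004 0 0.012 0;-1 0.004 0 0.012 0'
```

```text
time: 16.32
ee_pos: [0.6012, -0.3258, 0.1108]
tcp_rot: [2.578, 1.792, -0.001]
contact_force: [-4.9, 6.0, 11.7]
finger_gap: 0.0209
```

```bash
python3 -m creep '-1 0.002 -0.004 0.006 0.02;-1 0.002 -0.004 0.006 0.02;-1 0.002 -0.004 0.006 -0.01;-1 0.002 -0.004 0.006 -0.02;-1 0.002 -0.004 0.006 -0.02'
```

```text
time: 16.95
ee_pos: [0.601, -0.3258, 0.1097]
tcp_rot: [2.458, 1.95, -0.0]
contact_force: [-3.5, 4.0, 11.9]
finger_gap: 0.0212
```

```bash
python3 -m creep '-1 0.001 -0.002 0.006 0.02;-1 0.001 -0.002 0.006 0.042;-1 0.001 -0.002 0.006 0.042;-1 0.001 -0.002 0.006 0.02;-1 0.001 -0.002 0.006 0;-1 0.001 -0.002 0.006 0'
```

```text
time: 17.7
ee_pos: [0.601, -0.3258, 0.1092]
tcp_rot: [2.456, 1.951, 0.0]
contact_force: [-5.2, 4.3, 13.3]
finger_gap: 0.0212
```

```bash
python3 -m creep '-1 0.001 -0.002 0.01 0.02;-1 0.001 -0.002 0.01 0.042;-1 0.001 -0.002 0.01 0.042;-1 0.001 -0.002 0.01 0.02;-1 0.001 -0.002 0.01 0;-1 0.001 -0.002 0.01 0'
```

```text
time: 18.45
ee_pos: [0.601, -0.3258, 0.1088]
tcp_rot: [2.454, 1.951, 0.0]
contact_force: [-5.5, 4.5, 17.9]
finger_gap: 0.0209
```

```bash
python3 -m creep '-1 0 0 0 0.02;-1 0 0 0 0.042;-1 0 0 0 0.042;-1 0 0 0 0.02;-1 0 0 0 0;-1 0 0 0 0;-1 0 0 0.002 0.02;-1 0 0 0.002 0.042;-1 0 0 0.002 0.042'; python3 -m creep '-1 0 0 0 -0.02;-1 0 0 0 -0.042;-1 0 0 0 -0.042;-1 0 0 0.001 -0.02;-1 0 0 0.001 0;-1 0 0 0.001 0;-1 0 0 0.001 -0.022;-1 0 0 0.001 -0.022'
```

```text
time: 19.58
ee_pos: [0.6013, -0.3256, 0.1088]
tcp_rot: [2.693, 1.606, 0.003]
contact_force: [-6.1, 6.3, 19.2]
finger_gap: 0.0209
time: 20.58
ee_pos: [0.6013, -0.3258, 0.1088]
tcp_rot: [2.571, 1.793, 0.002]
contact_force: [-6.8, 5.3, 19.6]
finger_gap: 0.021
```

```bash
python3 -m creep '-1 0.002 -0.006 -0.01 0;-1 0.002 -0.006 -0.018 0;-1 0.002 -0.006 -0.018 0'; python3 shot.py g6
```

```text
time: 20.95
ee_pos: [0.6011, -0.3256, 0.1088]
tcp_rot: [2.573, 1.79, 0.003]
contact_force: [0.3, -1.6, 8.6]
finger_gap: 0.0215
[ 0.6011 -0.3256  0.1088] toolx yaw 1.2159 F [ 0.3 -1.6  8.6] gap 0.0215 t 20.95
f 1.5625
```

View pics/g6.png

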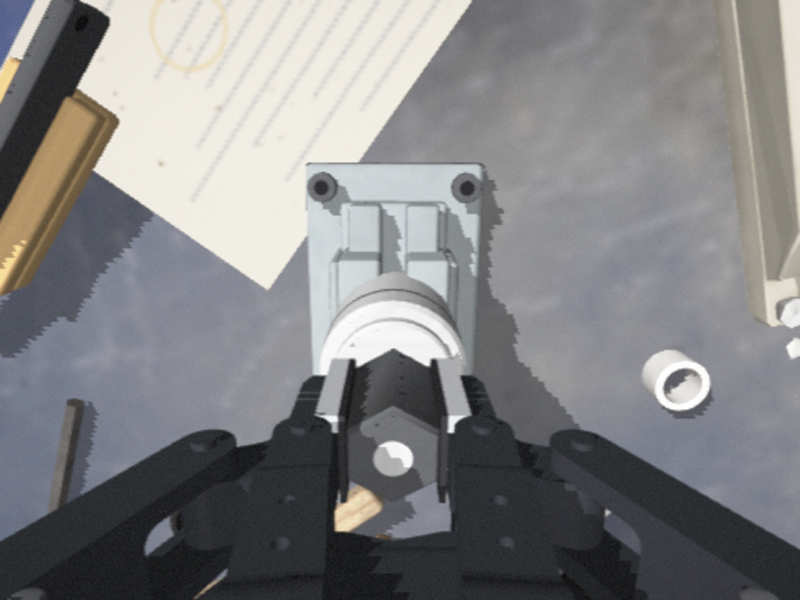

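```bash
python3 -m creep '-1 0 0 -0.006 0;-1 0 0 -0.01 0;-0.4 0 0 -0.01 0;0.5 0 0 -0.01 0;1 0 0 -0.01 0;1 0 0 -0.01 0'; python3 - <<'E'
from h import *
s=get_state();d=capture("scene")
print(s["ee_pos"],s["contact_force"],s["finger_gap"],s["time"])
r,c=proj(d,[.601,-.327,.095])[0];r,c=int(r),int(c);print(r,c)
crop(d,r-35,r+35,c-40,c+40,8.5,"pics/s3.png")
E
python3 -m creep '1 0 0 -0.1 0;1 0 0 -0.3 0;1 0 0 -0.45 0;1 0 0 -0.45 0'; python3 -m creep '1 -0.3 -0.25 0 0.03;1 -0.5 -0.45 0 0.06;1 -0.628 -0.54 0 0.09;1 -0.628 -0.54 0 0.1;1 -0.628 -0.54 0 0.1;1 -0.628 -0.54 0 0.1';python3 shot.py d1
```

```text
time: 21.75
ee_pos: [0.5988, -0.3232, 0.1072]
tcp_rot: [-2.58, -1.791, 0.001]
contact_force: [0.0, -0.0, 1.4]
finger_gap: 0.0786
[ 0.59878725 -0.32323009  0.10721088] [ 0.01553584 -0.01855196  1.37395069] 0.07863276853461044 21.75
203 293
time: 22.3
ee_pos: [0.6004, -0.324, 0.201]
tcp_rot: [2.576, 1.789, 0.006]
contact_force: [0.0, 0.2, -0.1]
finger_gap: 0.0855
time: 23.05
ee_pos: [0.454, -0.403, 0.1968]
tcp_rot: [-3.006, -0.908, 0.001]
contact_force: [0.3, 0.7, 0.0]
finger_gap: 0.0852
[ 0.454  -0.403   0.1968] toolx yaw 0.5869 F [0.3 0.7 0. ] gap 0.0852 t 23.05
f 1.5625
```

View pics/s3.png

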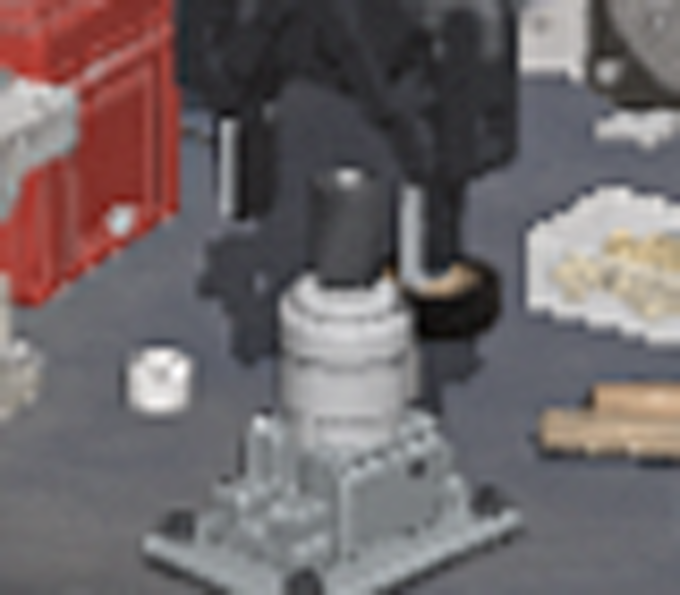

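View pics/d1.png

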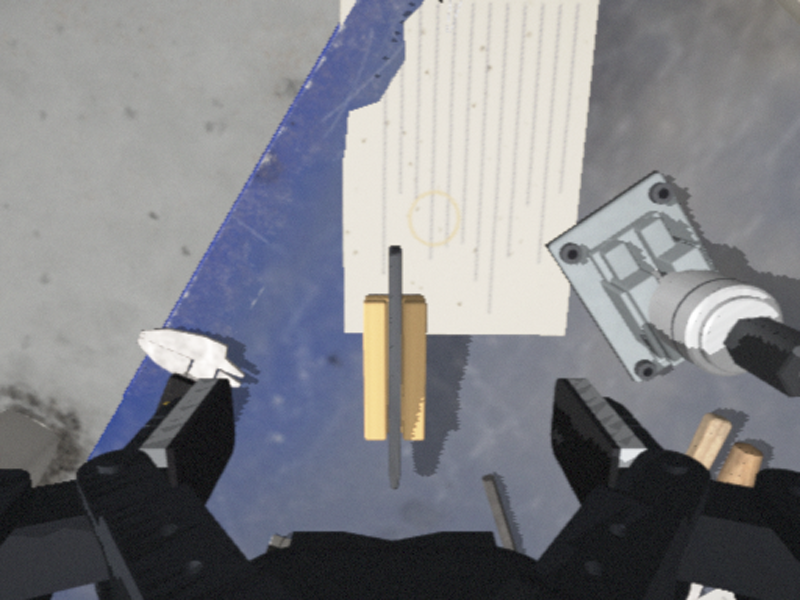

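```bash
python3 - <<'E'
from h import *
f=np.load("d1.npz");d={"K":f["K"],"T_tool_cam":f["T"]};s={"tcp_rot":f["r"],"ee_pos":f["p"]}
im=f["c"][:,:,::-1]
cv2.imwrite("pics/d1z.png",np.hstack([cv2.resize(im[150:320,225:285],None,fx=3.5,fy=3.5,interpolation=cv2.INTER_CUBIC),cv2.resize(im[105:250,345:505],None,fx=3.5,fy=3.5,interpolation=cv2.INTER_CUBIC)[:595] if 0 else cv2.copyMakeBorder(cv2.resize(im[105:250,345:505],None,fx=3.5,fy=3.5,interpolation=cv2.INTER_CUBIC),0,595-int(145*3.5),0,0,cv2.BORDER_CONSTANT)[:595]]))
E
```

```text
(no output)
```

View pics/d1z.png

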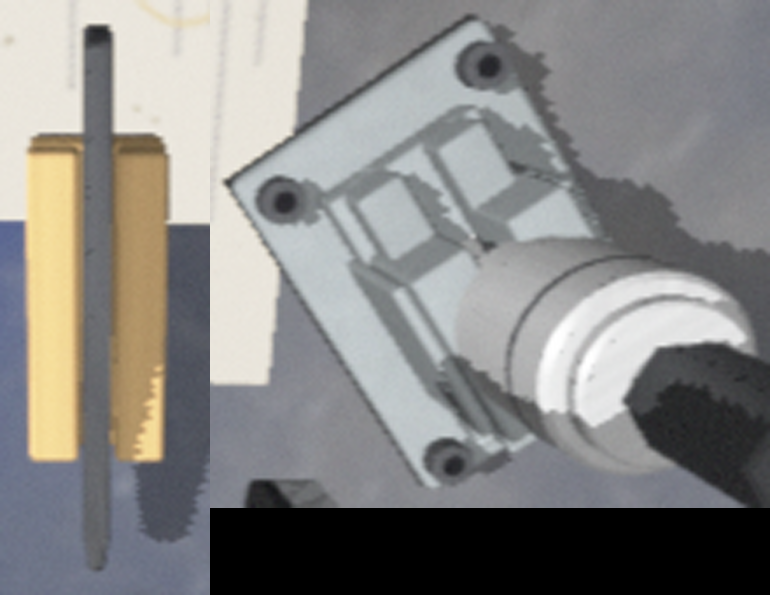

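```bash
python3 - <<'E'
from h import *
f=np.load("d1.npz");d={"K":f["K"],"T_tool_cam":f["T"]};s={"tcp_rot":f["r"],"ee_pos":f["p"]}
Rm=R.from_rotvec(f["r"]).as_matrix()
w=lambda x,y,z: pix2(d,(150+y/3.5-.4,225+x/3.5-.4),z,s)
t=w(98,38,.041);n=w(96,568,.020);print(t,n,np.linalg.norm((t-n)[:2]));k=n-t;print(np.degrees(np.arctan2(k[1],k[0])))
G=t+14e-3*k/np.linalg.norm(k[:2]);print("G",G,"tool",Rm.T@(G-f["p"]), "tail in tool",Rm.T@(t-f["p"]))
w=lambda x,y,z: pix2(d,(105+y/3.5-.4,345+(x-210)/3.5-.4),z,s)
A=w(228,180,.01);B=w(478,16,.01);C=w(428,488,.01);print(A,B,C)
u=(A-C)/np.linalg.norm((A-C));v=(B-A)/np.linalg.norm(B-A)
print(np.linalg.norm(A-C),np.linalg.norm(A-B),np.degrees(np.arctan2(u[1],u[0]))-180,np.degrees(np.arctan2(v[1],v[0]))-90)
xa=np.array([np.cos(-.36),np.sin(-.36),0]);ya=np.array([-xa[1],xa[0],0])
print("O from A",A+.062*xa+.040*ya,"from A,B",(A+B)/2+.062*xa)
E
```

```text
[ 0.44767143 -0.39287454  0.041     ] [ 0.54130804 -0.53405035  0.02      ] 0.16940609553368327
-56.445177948222025
G [ 0.45540971 -0.40454154  0.03926453] tool [0.00035937 0.00225713 0.15755064] tail in tool [ 0.00037612 -0.01174471  0.1558302 ]
[ 0.52753897 -0.34118682  0.01      ] [ 0.55604825 -0.26856556  0.01      ] [ 0.63504522 -0.38160328  0.01      ]
0.11485243916293994 0.07801683611202165 -20.603507714626318 -21.433716713256317
O from A [ 0.59965555 -0.32559195  0.01      ] from A,B [ 0.59981921 -0.32671719  0.01      ]
```

```bash
python3 -m creep '1 0.002 0.011 0.25 0;1 0.002 0.011 0.5 0;1 0.002 0.011 0.7 0;1 0.002 0.011 0.83 0;1 0.002 0.011 0.91 0;1 0.002 0.011 0.91 0;1 0.002 0.011 0.91 0'; python3 -m creep '-1 0 0 0 0;-1 0 0 0 0;-1 0 0 0 0;-1 0 0 0 0;-1 0 0 0 0;-1 0 0 0 0;-1 0 0 0 0'; python3 shot.py d2
```

```text
time: 23.98
ee_pos: [0.4564, -0.4054, 0.0167]
tcp_rot: [3.006, 0.907, 0.002]
contact_force: [-0.6, 0.2, 0.4]
finger_gap: 0.0857
time: 24.85
ee_pos: [0.4556, -0.4051, 0.0158]
tcp_rot: [3.008, 0.907, 0.0]
contact_force: [0.2, -0.4, 2.3]
finger_gap: 0.0071
[ 0.4556 -0.4051  0.0158] toolx yaw 0.5856 F [ 0.2 -0.4  2.3] gap 0.0071 t 24.85
f 1.5625
```

View pics/d2.png

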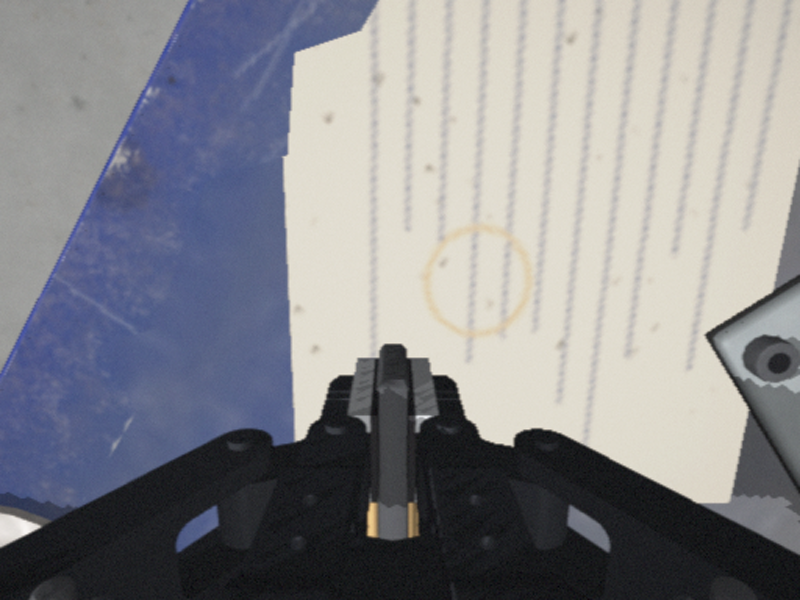

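```bash
python3 -m creep '-1 0 0 -0.1 0;-1 0 0 -0.3 0;-1 0 0 -0.3 0;-1 0.05 -0.2 -0.3 -0.025;-1 0.1 -0.4 -0.3 -0.05;-1 0.15 -0.6 -0.3 -0.075;-1 0.197 -0.794 -0.3 -0.0993;-1 0.197 -0.794 -0.3 -0.0993;-1 0.197 -0.794 -0.3 -0.0993'; python3 shot.py d3
python3 - <<'E'
from h import *
d=capture("scene");crop(d,180,280,200,360,5,"pics/s4.png")
E
```

```text
time: 26.02
ee_pos: [0.4005, -0.2508, 0.075]
tcp_rot: [-2.584, -1.785, 0.001]
contact_force: [1.0, 0.8, -1.9]
finger_gap: 0.0069
[ 0.4005 -0.2508  0.075 ] toolx yaw 1.2091 F [ 1.   0.8 -1.9] gap 0.0069 t 26.025
f 1.5625
```

View pics/d3.png

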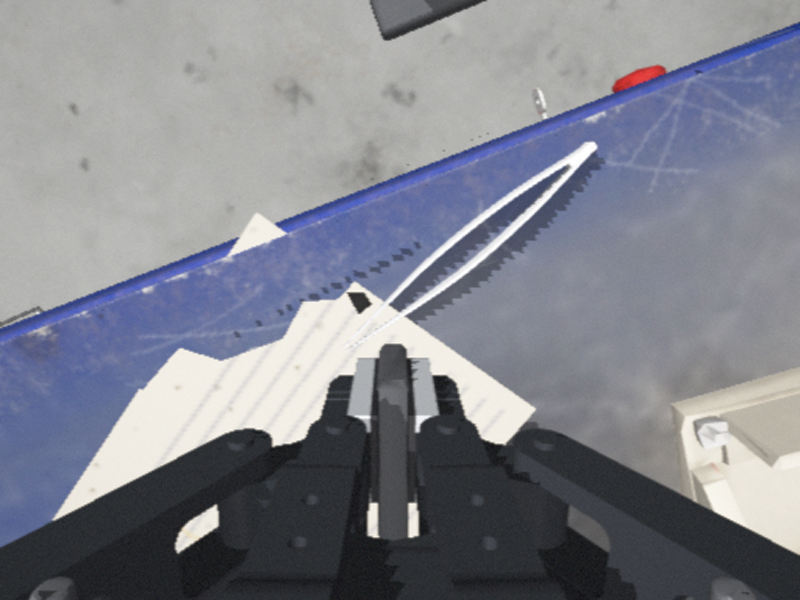

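View pics/s4.png

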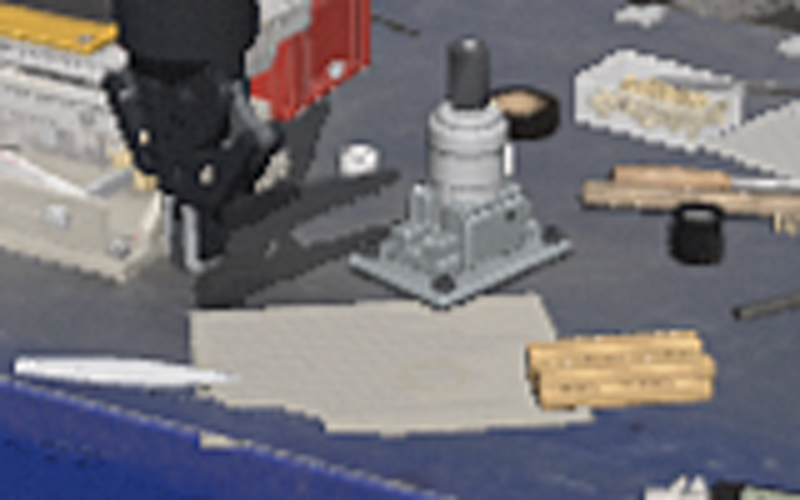

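```bash
python3 - <<'E'
from h import *
s=get_state();d=capture("scene");im=np.ascontiguousarray(cv2.resize(d["color"][180:280,200:360,::-1],None,fx=5,fy=5,interpolation=cv2.INTER_CUBIC))
xa=np.array([np.cos(s0:=1.2091-np.pi/2),np.sin(s0),0]);p=s["ee_pos"]
b=p+[0,0,-.0018]
pts=[b-.0144*xa,b+.1536*xa,b+.1536*xa+[0,0,.009],b+.0536*xa+[0,0,.027],b-.0144*xa+[0,0,.027]]
q=proj(d,np.array(pts));q=((q-[180,200])*5+2)[:,::-1].astype(int);print(q)
cv2.polylines(im,[q.reshape(-1,1,2)],True,(0,255,0),1);cv2.imwrite("pics/s5.png",im)
top=capture("top");crop(top,170,260,210,330,6,"pics/t5.png");print(proj(top,np.array(pts)))
E
```

```text
[[177 269]
 [400 179]
 [400 166]
 [271 187]
 [175 224]]
[[273.46865658 270.87127221]
 [210.29814287 290.52056591]
 [209.61715855 290.77688433]
 [246.19572939 279.49256468]
 [272.81925761 271.21300848]]
```

View pics/s5.png

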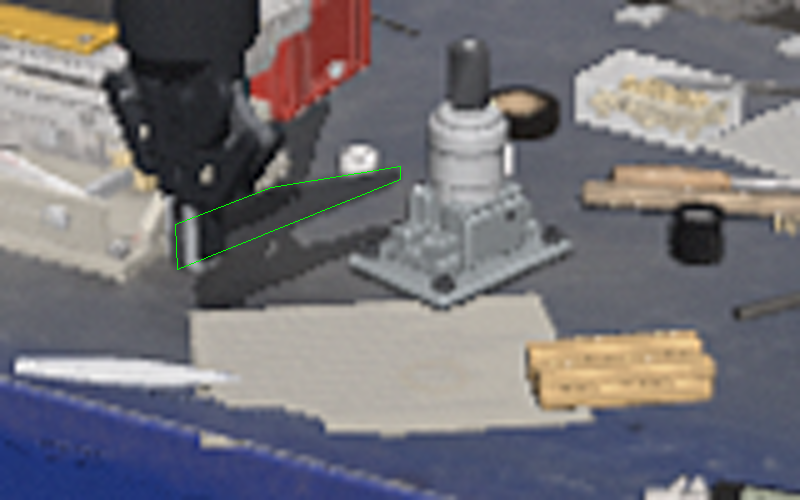

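View pics/t5.png

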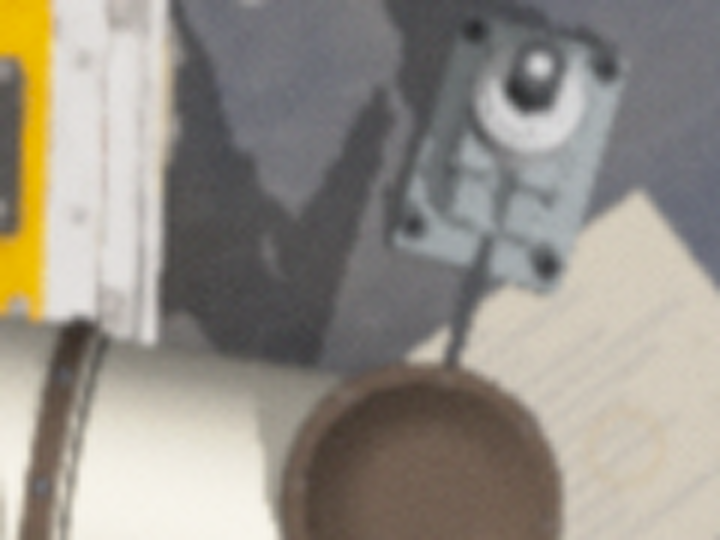

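```bash
python3 -m creep '-1 0 0 0.1 0;-1 0 0 0.2 0;-1 0 0 0.25 0;-1 0 0 0.25 0;-1 0 0.07 0.25 0;-1 0 0.12 0.25 0;-1 0 0.15 0.25 0;-1 0 0.15 0.25 0'; python3 - <<'E'
from h import *
s=get_state();print(s["contact_force"],s["torque"],s["ee_pos"])
d=capture("scene");crop(d,180,260,230,350,6.5,"pics/s6.png")
E
```

```text
time: 27.22
ee_pos: [0.4292, -0.2616, 0.0256]
tcp_rot: [2.584, 1.786, 0.001]
contact_force: [0.2, 0.4, -2.6]
finger_gap: 0.0067
[ 0.23196223  0.42388661 -2.58601536] [0.05045207 0.1122433  0.01292348] [ 0.42919067 -0.26164304  0.02560474]
```

View pics/s6.png

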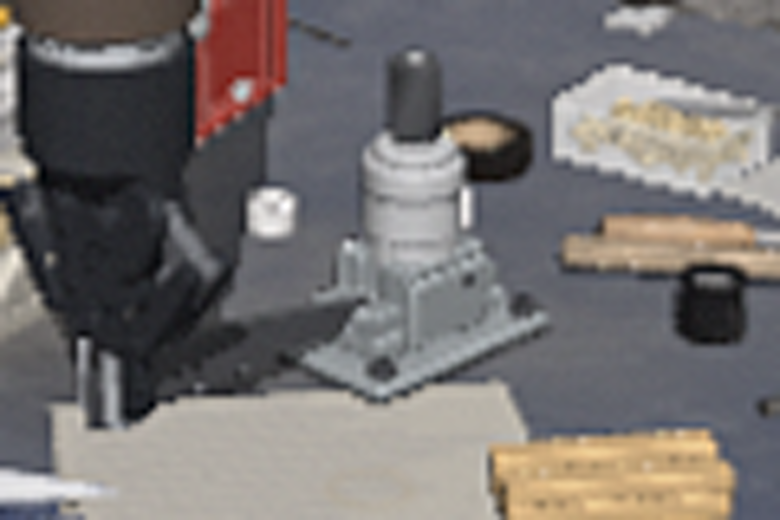

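```bash
python3 -m creep '-1 0 0.05 0.004 0;-1 0 0.1 0.004 0;-1 0 0.15 0.004 0;-1 0 0.2 0.004 0;-1 0 0.2 0.004 0'; python3 -m creep '-1 0 0.05 0 0;-1 0 0.1 0 0;-1 0 0.12 0 0;-1 0 0.12 0 0'
```

```text
time: 27.9
ee_pos: [0.4669, -0.2759, 0.0246]
tcp_rot: [2.584, 1.786, 0.001]
contact_force: [0.1, 0.0, -2.9]
finger_gap: 0.007
time: 28.4
ee_pos: [0.4886, -0.2842, 0.0246]
tcp_rot: [-2.584, -1.786, 0.0]
contact_force: [1.0, 0.7, -2.2]
finger_gap: 0.0069
```

```bash
python3 -m creep '-1 0 0.02 0 0;-1 0 0.04 0 0;-1 0 0.05 0 0;-1 0 0.05 0 0'; python3 -m creep '-1 0 0.01 0.003 0;-1 0 0.02 0.003 0;-1 0 0.02 0.003 0'
```

```text
time: 28.9
ee_pos: [0.4964, -0.2872, 0.0242]
tcp_rot: [-2.583, -1.784, 0.003]
contact_force: [-3.4, 0.2, -1.1]
finger_gap: 0.0068
time: 29.28
ee_pos: [0.4975, -0.2878, 0.0237]
tcp_rot: [-2.58, -1.781, 0.008]
contact_force: [-9.1, 4.6, 4.6]
finger_gap: 0.0071
```

```bash
python3 -m creep '-1 0 0.008 0 0;-1 0 0.015 0 0;-1 0 0.015 0 0'; python3 -m creep '-1 0 0.005 0 0;-1 0 0.01 0 0;-1 0 0.01 0 0'
```

```text
time: 29.65
ee_pos: [0.4978, -0.2879, 0.0233]
tcp_rot: [-2.576, -1.778, 0.012]
contact_force: [-13.5, 7.0, 7.0]
finger_gap: 0.0067
time: 30.02
ee_pos: [0.4981, -0.2881, 0.0229]
tcp_rot: [-2.574, -1.776, 0.016]
contact_force: [-16.1, 8.9, 8.5]
finger_gap: 0.0066
```

```bash
python3 -m creep '-1 0 0.007 -0.002 0;-1 0 0.014 -0.003 0;-1 0 0.014 -0.003 0'; python3 -m creep '-1 0 0.005 0 0;-1 0 0.01 0 0;-1 0 0.01 0 0'
```

```text
time: 30.4
ee_pos: [0.4988, -0.2884, 0.0229]
tcp_rot: [-2.571, -1.773, 0.02]
contact_force: [-18.4, 10.9, 7.3]
finger_gap: 0.0068
time: 30.78
ee_pos: [0.4992, -0.2886, 0.0226]
tcp_rot: [-2.569, -1.771, 0.023]
contact_force: [-19.9, 11.8, 9.4]
finger_gap: 0.0071
```

```bash
python3 -m creep '-1 0 0.007 -0.002 0;-1 0 0.014 -0.002 0;-1 0 0.014 -0.002 0'; python3 -m creep '-1 0 0.005 0 0;-1 0 0.01 0 0;-1 0 0.01 0 0';python3 - <<'E'
from h import *
d=capture("scene");crop(d,180,260,230,350,6.5,"pics/s7.png")
E
```

```text
time: 31.15
ee_pos: [0.502, -0.2896, 0.0228]
tcp_rot: [-2.57, -1.771, 0.022]
contact_force: [-17.7, 10.3, 7.0]
finger_gap: 0.0069
time: 31.52
ee_pos: [0.5132, -0.2935, 0.0239]
tcp_rot: [-2.582, -1.783, 0.004]
contact_force: [-1.4, 0.5, -5.7]
finger_gap: 0.0066
```

View pics/s7.png

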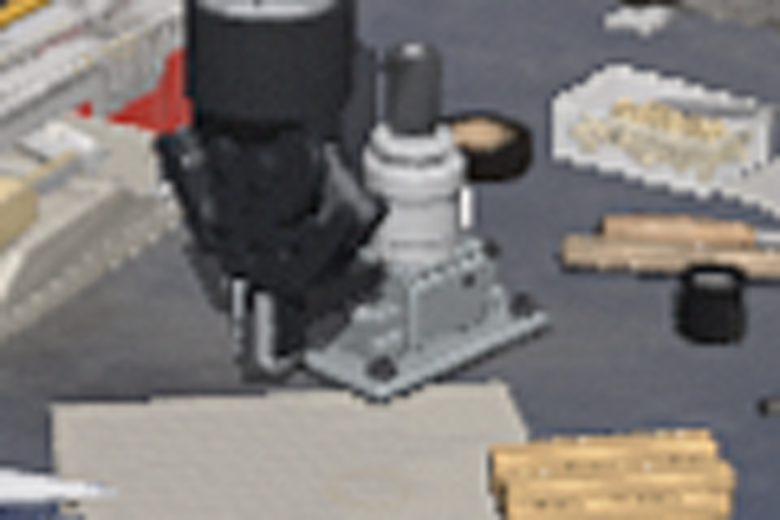

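```bash
python3 -m creep '-1 0 0.03 0 0;-1 0 0.06 0 0;-1 0 0.09 0 0;-1 0 0.12 0 0;-1 0 0.12 0 0;-1 0 0.12 0 0';python3 - <<'E'
from h import *
d=capture("scene");crop(d,180,260,230,350,6.5,"pics/s8.png")
E
python3 shot.py e1
```

```text
time: 32.33
ee_pos: [0.5379, -0.3028, 0.0247]
tcp_rot: [2.584, 1.786, 0.0]
contact_force: [-1.2, -0.2, -10.8]
finger_gap: 0.0066
[ 0.5379 -0.3028  0.0248] toolx yaw 1.2094 F [-1.  -0.1 -9.9] gap 0.0069 t 32.375
f 1.5625
```

View pics/s8.png

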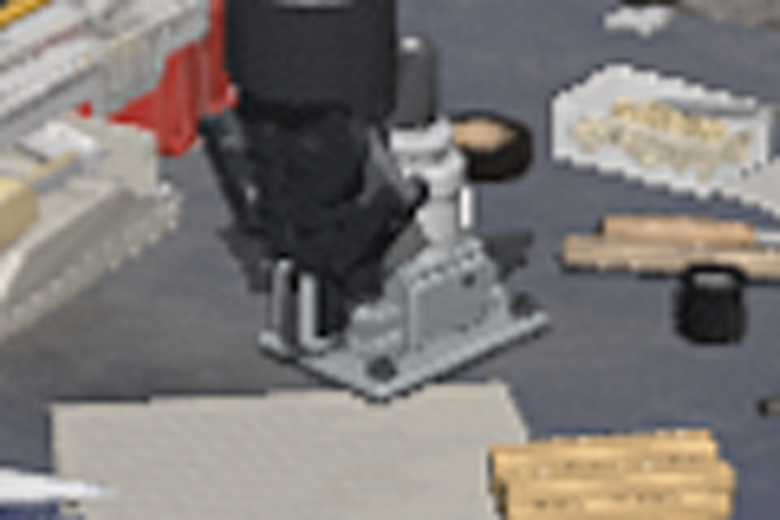

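View pics/e1.png

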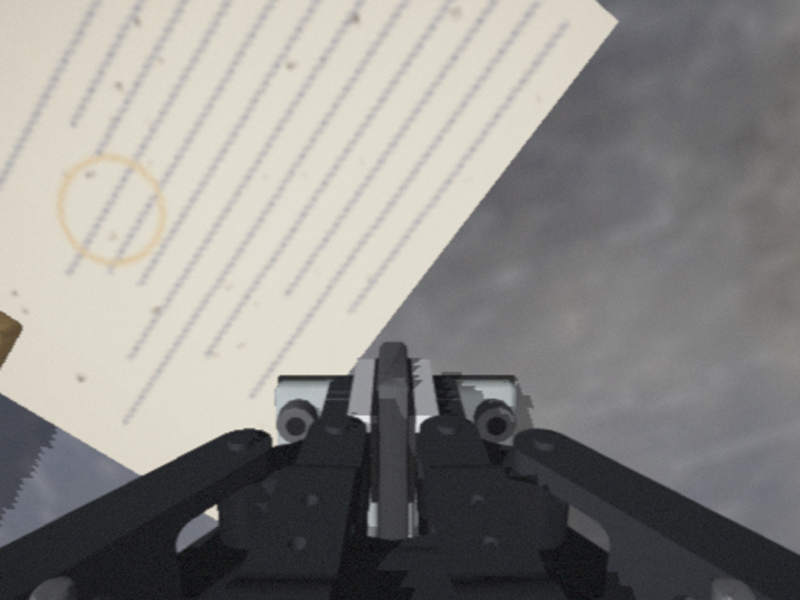

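```bash
python3 -m creep '-1 0 0 0.006 0;-1 0 0 0.006 0;-0.6 0 0 0.006 0;0 0 0 0.006 0;0.6 0 0 0.006 0;1 0 0 0.006 0;1 0 0 0.006 0'; python3 -m creep '1 0 0 0 0;1 0 -0.05 -0.1 0;1 0 -0.08 -0.3 0;1 0 -0.08 -0.6 0;1 0 -0.08 -0.9 0;1 0 -0.08 -0.9 0'; python3 shot.py e2
python3 - <<'E'
from h import *
d=capture("scene");crop(d,180,260,230,350,6.5,"pics/s9.png")
E
```

```text
time: 33.3
ee_pos: [0.5379, -0.3028, 0.0241]
tcp_rot: [2.584, 1.786, 0.001]
contact_force: [-0.8, 0.4, 0.7]
finger_gap: 0.0848
time: 34.05
ee_pos: [0.5256, -0.2983, 0.2104]
tcp_rot: [2.575, 1.781, 0.011]
contact_force: [0.2, -0.1, -0.7]
finger_gap: 0.0853
[ 0.5256 -0.2983  0.2104] toolx yaw 1.2102 F [ 0.2 -0.1 -0.7] gap 0.0853 t 34.05
f 1.5625
```

View pics/e2.png

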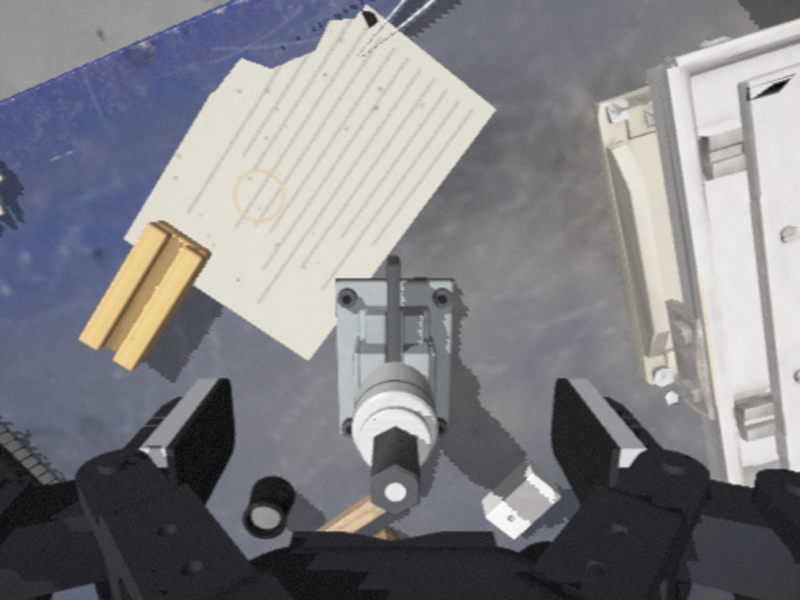

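View pics/s9.png

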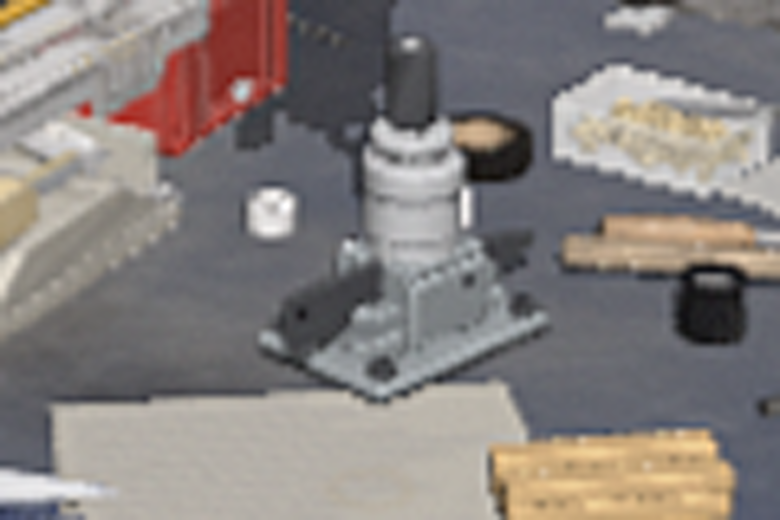

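```bash
python3 - <<'E'
from h import *
f=np.load("e2.npz");d={"K":f["K"],"T_tool_cam":f["T"]};s={"tcp_rot":f["r"],"ee_pos":f["p"]}
im=f["c"][:,:,::-1]
cv2.imwrite("pics/e2z.png",cv2.resize(im[225:335,205:305],None,fx=5.4,fy=5.4,interpolation=cv2.INTER_CUBIC))
Rm=R.from_rotvec(f["r"]).as_matrix()
P=pix2(d,(491/1.5625-.2,396/1.5625-.2),.1505,s);print(P,Rm.T@(P-f["p"]),proj(d,[.6005,-.3264,.1505],s)*1.5625)
E
```

```text
[ 0.59927423 -0.32519753  0.1505    ] [0.00081064 0.07763108 0.06088014] [[493.74055592 394.11364539]]
```

View pics/e2z.png

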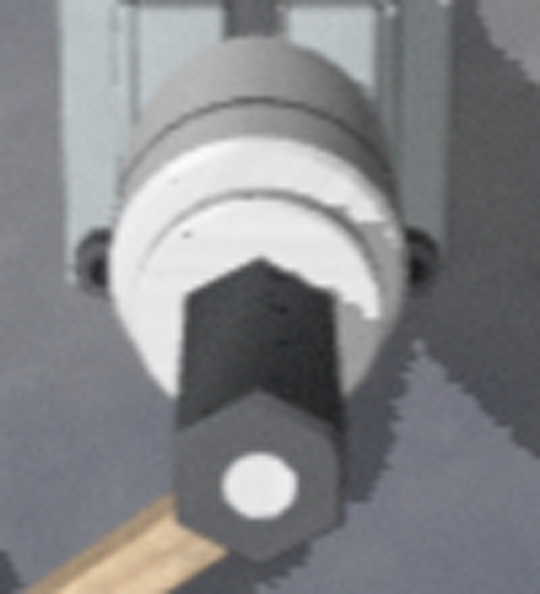

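```bash
python3 -m creep '1 0.003 0.2 0 0;1 0.003 0.39 0 0;1 0.003 0.39 0 0;1 0.003 0.39 0.2 0;1 0.003 0.39 0.35 0;1 0.003 0.39 0.45 0;1 0.003 0.39 0.47 0;1 0.003 0.39 0.47 0'; python3 shot.py e3
```

```text
time: 35.15
ee_pos: [0.5954, -0.324, 0.1097]
tcp_rot: [-2.584, -1.786, 0.001]
contact_force: [0.4, -0.3, 0.1]
finger_gap: 0.0853
[ 0.5954 -0.324   0.1097] toolx yaw 1.2095 F [ 0.4 -0.3  0.1] gap 0.0853 t 35.15
f 1.5625
```

View pics/e3.png

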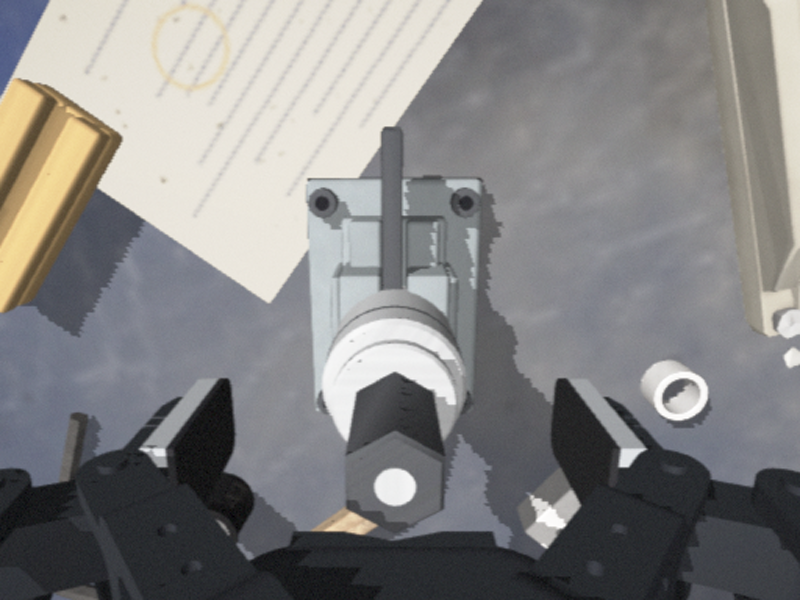

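```bash
python3 -m creep '1 0 0.024 -0.032 0;1 0 0.024 -0.032 0;1 0 0.024 -0.032 0'; python3 -m creep '-1 0 0 0 0;-1 0 0 0 0;-1 0 0 0 0;-1 0 0 0 0;-1 0 0 0 0;-1 0 0 0 0'; python3 shot.py e4
```

```text
time: 35.58
ee_pos: [0.6005, -0.3258, 0.1168]
tcp_rot: [2.584, 1.786, 0.001]
contact_force: [-0.3, -0.4, -0.0]
finger_gap: 0.0856
time: 36.33
ee_pos: [0.6004, -0.3257, 0.1164]
tcp_rot: [2.584, 1.786, 0.0]
contact_force: [-0.1, 0.3, 0.7]
finger_gap: 0.0213
[ 0.6004 -0.3257  0.1164] toolx yaw 1.2095 F [-0.1  0.3  0.7] gap 0.0213 t 36.325
f 1.5625
```

View pics/e4.png

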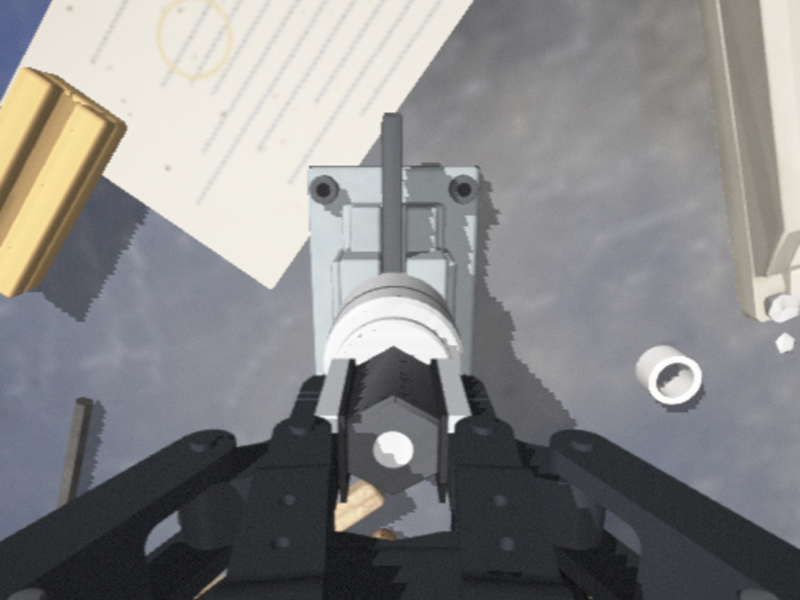

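```bash
python3 -m creep '-1 0 0 -0.03 0;-1 0 0 -0.08 0;-1 0 0 -0.2 0;-1 0 0 -0.4 0;-1 0 0 -0.6 0;-1 0 0 -0.72 0;-1 0 0 -0.72 0;-1 0 0 -0.72 0'; python3 shot.py e5; python3 - <<'E'
from h import *
s=get_state();d=capture("scene");r,c=proj(d,s["ee_pos"])[0];r,c=int(r),int(c)
crop(d,r-20,r+80,c-60,c+60,6,"pics/s10.png")
E
```

```text
time: 37.38
ee_pos: [0.5996, -0.3253, 0.2587]
tcp_rot: [-2.583, -1.784, 0.002]
contact_force: [-0.5, -0.4, -3.1]
finger_gap: 0.0213
[ 0.5996 -0.3253  0.2587] toolx yaw 1.2091 F [-0.5 -0.4 -3.1] gap 0.0213 t 37.375
f 1.5625
```

View pics/e5.png

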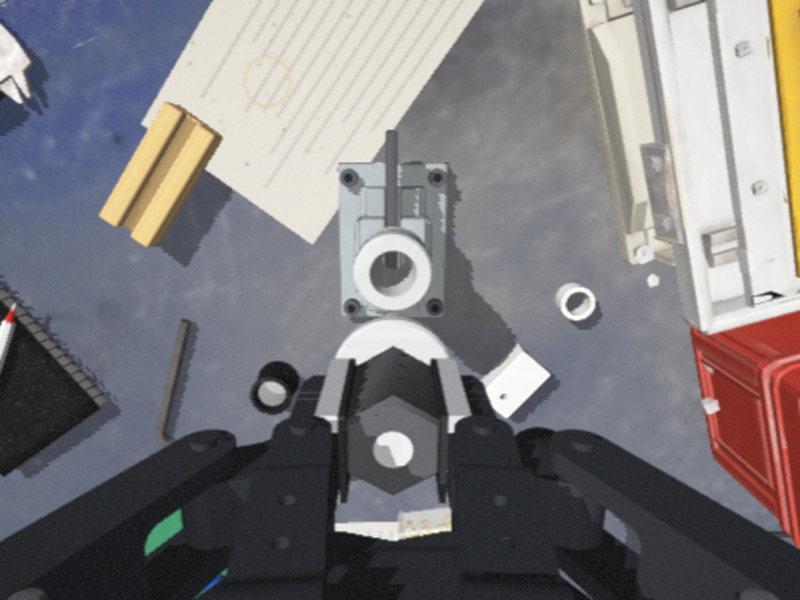

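View pics/s10.png

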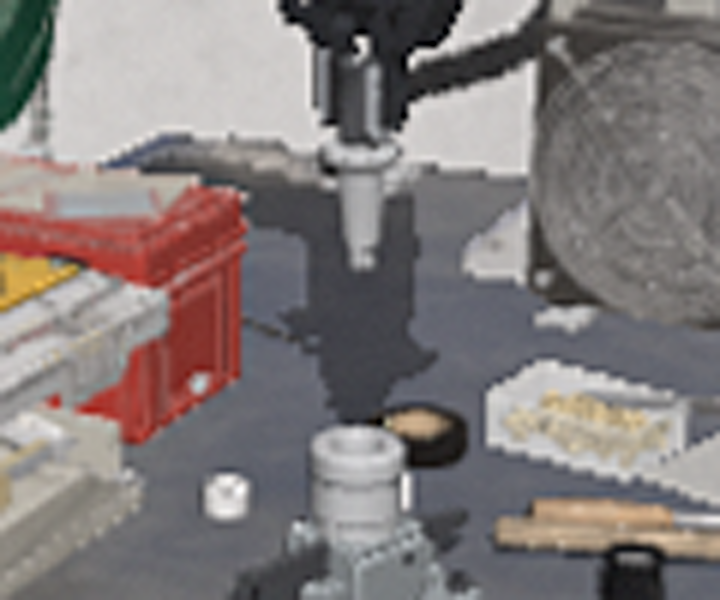

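```bash
python3 -m creep '-1 0.05 -0.3 -0.02 -0.01;-1 0.1 -0.6 -0.02 -0.02;-1 0.14 -0.85 -0.02 -0.0287;-1 0.167 -0.972 -0.02 -0.0287;-1 0.167 -0.972 -0.02 -0.0287;-1 0.167 -0.972 -0.02 -0.0287'
```

```text
time: 38.22
ee_pos: [0.4308, -0.2259, 0.264]
tcp_rot: [2.413, 2.012, -0.0]
contact_force: [0.4, 0.2, -3.0]
finger_gap: 0.0213
```

```bash
python3 -m creep '-1 0.25 -0.04 0 0;-1 0.5 -0.08 0 0;-1 0.75 -0.12 0 0;-1 0.9 -0.15 0 0;-1 0.95 -0.172 0 0;-1 0.95 -0.172 0 0;-1 0.95 -0.172 0 0'; python3 shot.py e6
```

```text
time: 39.1
ee_pos: [0.4309, -0.0335, 0.2641]
tcp_rot: [-2.414, -2.01, 0.001]
contact_force: [1.4, 0.9, -2.0]
finger_gap: 0.0212
[ 0.4309 -0.0335  0.2641] toolx yaw 1.3885 F [ 1.4  0.9 -2. ] gap 0.0212 t 39.1
f 1.5625
```

View pics/e6.png

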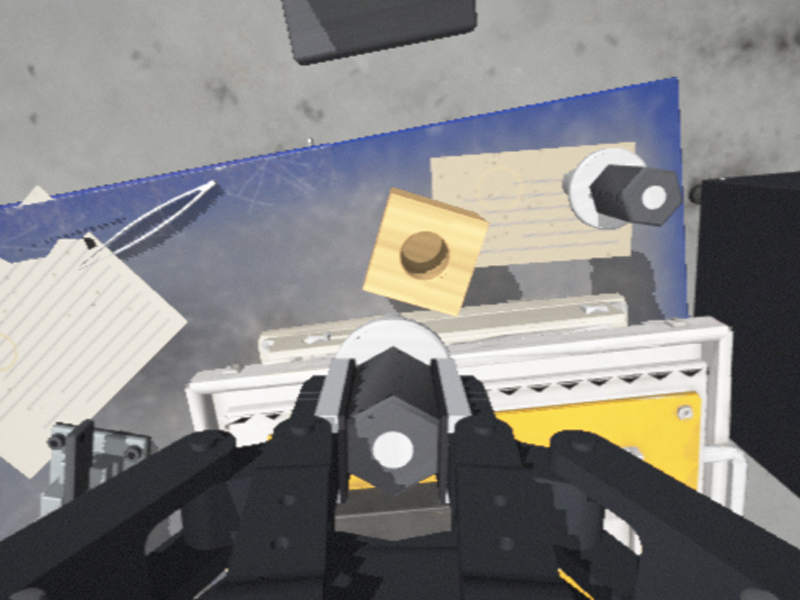

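```bash
python3 - <<'E'
from h import *
f=np.load("e6.npz");d={"K":f["K"],"T_tool_cam":f["T"]};s={"tcp_rot":f["r"],"ee_pos":f["p"]}
Rm=R.from_rotvec(f["r"]).as_matrix()
im=f["c"][:,:,::-1];cv2.imwrite("pics/e6z.png",cv2.resize(im[115:205,225:320],None,fx=6,fy=6,interpolation=cv2.INTER_CUBIC))
P=pix2(d,(254.5/1.5625-.2,424.5/1.5625-.2),.064,s);print(P,Rm.T@(P-f["p"]))
# gauge hex top in tool frame: assume y-depth
for z in (.034,.032,.030):
  P=pix2(d,(449.5/1.5625-.2,393/1.5625-.2),f["p"][2]+z,s);print(Rm.T@(P-f["p"]))
g=np.load("g4.npz");d2={"K":g["K"],"T_tool_cam":g["T"]};s2={"tcp_rot":g["r"],"ee_pos":g["p"]};Rm=R.from_rotvec(g["r"]).as_matrix()
P=pix2(d2,(459/1.5625-.2,393.5/1.5625-.2),g["p"][2]+.034,s2);print(Rm.T@(P-g["p"]))
E
```

```text
[ 0.43246889 -0.01322335  0.064     ] [ 0.02028169 -0.00204148  0.20009549]
[-0.00056468 -0.00088175 -0.03399932]
[-0.00056158  0.00033514 -0.03199987]
[-0.00055848  0.00155203 -0.03000042]
[-0.00055092  0.00173204 -0.03400037]
```

View pics/e6z.png

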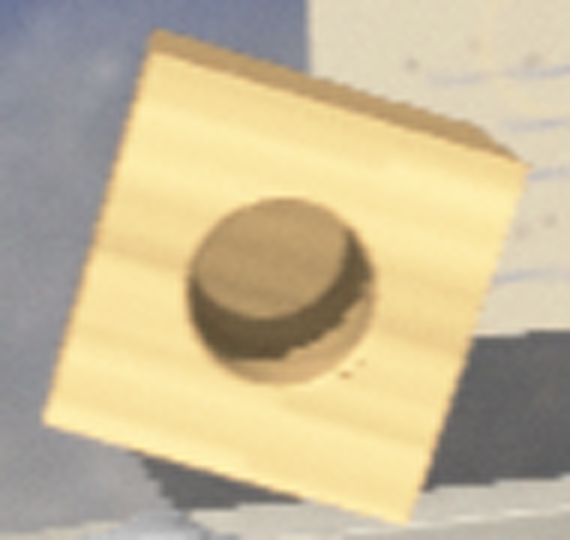

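```bash
python3 -m creep '-1 0.104 -0.006 0 0;-1 0.104 -0.006 0.2 0;-1 0.104 -0.006 0.4 0;-1 0.104 -0.006 0.55 0;-1 0.104 -0.006 0.65 0;-1 0.104 -0.006 0.73 0;-1 0.104 -0.006 0.8 0;-1 0.104 -0.006 0.8 0;-1 0.104 -0.006 0.8 0'; python3 shot.py e7
```

```text
time: 40.28
ee_pos: [0.4339, -0.0123, 0.1049]
tcp_rot: [2.413, 2.01, 0.001]
contact_force: [-0.4, -1.2, -2.2]
finger_gap: 0.021
[ 0.4339 -0.0123  0.1049] toolx yaw 1.3891 F [-0.4 -1.2 -2.2] gap 0.021 t 40.275
f 1.5625
```

View pics/e7.png

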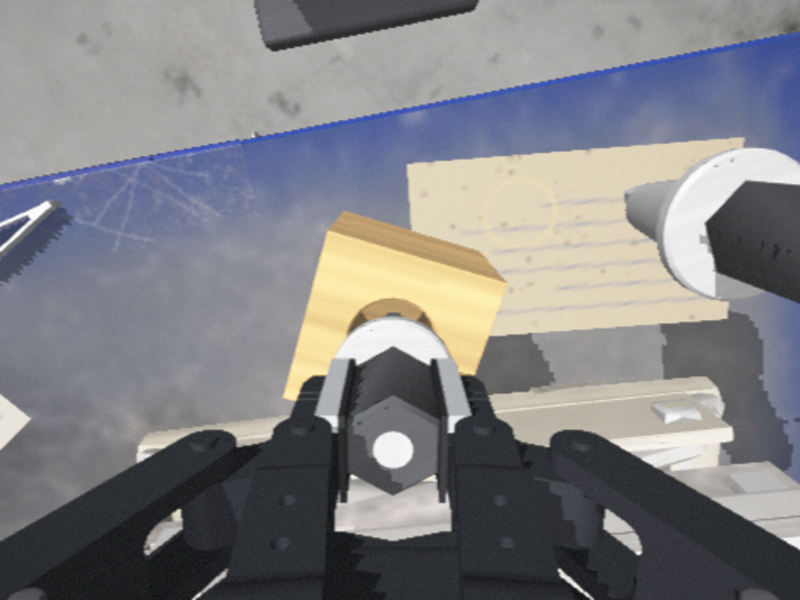

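```bash
python3 -m creep '-1 0 0 0.05 0;-1 0 0 0.09 0;-1 0 0 0.115 0;-1 0 0 0.115 0'; python3 -m creep '-1 0 0 0.01 0;-1 0 0 0.015 0;-1 0 0 0.015 0'
```

```text
time: 40.83
ee_pos: [0.4329, -0.0121, 0.0808]
tcp_rot: [-2.413, -2.011, 0.002]
contact_force: [0.7, 0.7, -2.0]
finger_gap: 0.0211
time: 41.2
ee_pos: [0.4333, -0.012, 0.0784]
tcp_rot: [2.413, 2.011, 0.0]
contact_force: [0.7, -0.3, -2.1]
finger_gap: 0.0212
```

```bash
python3 -m creep '-1 0 0 0.004 0;-1 0 0 0.008 0;-1 0 0 0.008 0'; python3 -m creep '-1 0 0 0.004 0;-1 0 0 0.006 0;-1 0 0 0.006 0'
```

```text
time: 41.58
ee_pos: [0.4335, -0.012, 0.078]
tcp_rot: [2.412, 2.012, 0.0]
contact_force: [-3.5, 1.5, 9.2]
finger_gap: 0.0212
time: 41.95
ee_pos: [0.4336, -0.012, 0.0778]
tcp_rot: [2.411, 2.012, 0.0]
contact_force: [-5.7, 1.0, 18.7]
finger_gap: 0.0211
```

```bash
python3 -m creep '-1 0 0 -0.008 0;-0.6 0 0 -0.008 0;-0.2 0 0 -0.008 0;0.4 0 0 -0.008 0;0.8 0 0 -0.008 0;0.8 0 0 -0.008 0'; python3 -m creep '0.8 0 0 -0.1 0;0.8 0 0 -0.3 0;0.8 0 0 -0.6 0;0.8 0 0 -0.8 0;0.8 0 0 -0.8 0'; python3 shot.py e8; python3 - <<'E'
from h import *
d=capture("scene");crop(d,180,280,120,370,3.2,"pics/s11.png")
d=capture("top");crop(d,100,290,100,390,2.7,"pics/t11.png")
E
```

```text
time: 42.7
ee_pos: [0.4333, -0.012, 0.077]
tcp_rot: [-2.413, -2.011, 0.0]
contact_force: [0.5, 0.6, 0.4]
finger_gap: 0.0765
time: 43.32
ee_pos: [0.4352, -0.0115, 0.2405]
tcp_rot: [2.41, 2.01, 0.012]
contact_force: [-0.9, -0.5, -0.3]
finger_gap: 0.0772
[ 0.4352 -0.0115  0.2405] toolx yaw 1.3901 F [-0.9 -0.5 -0.3] gap 0.0772 t 43.325
f 1.5625
```

View pics/e8.png

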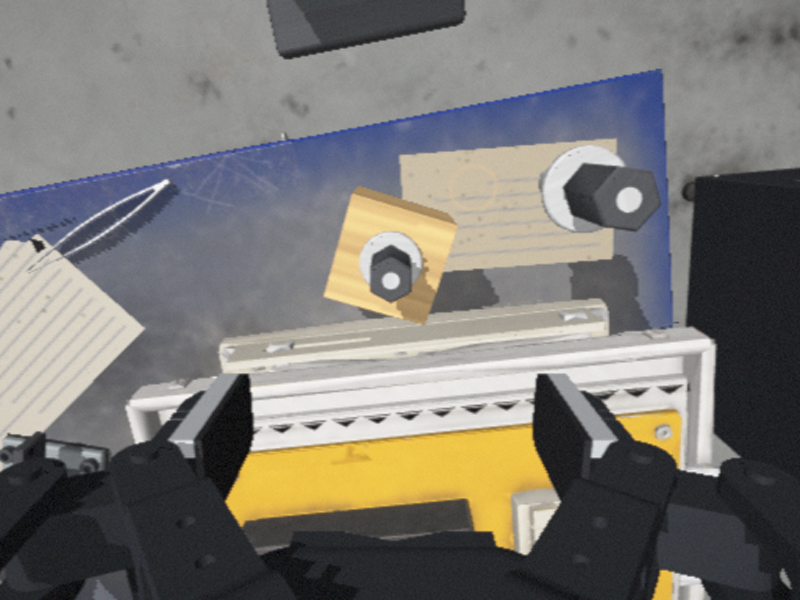

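View pics/s11.png

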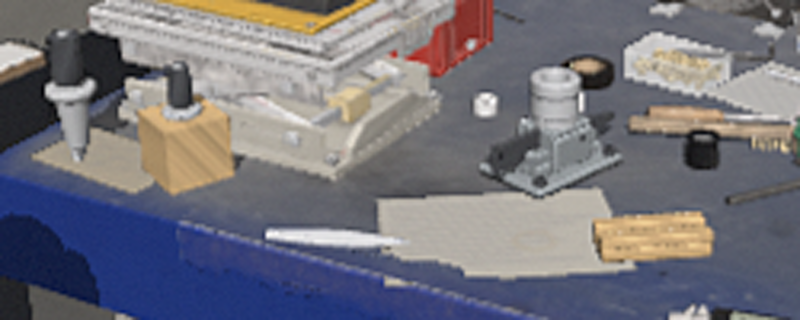

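View pics/t11.png

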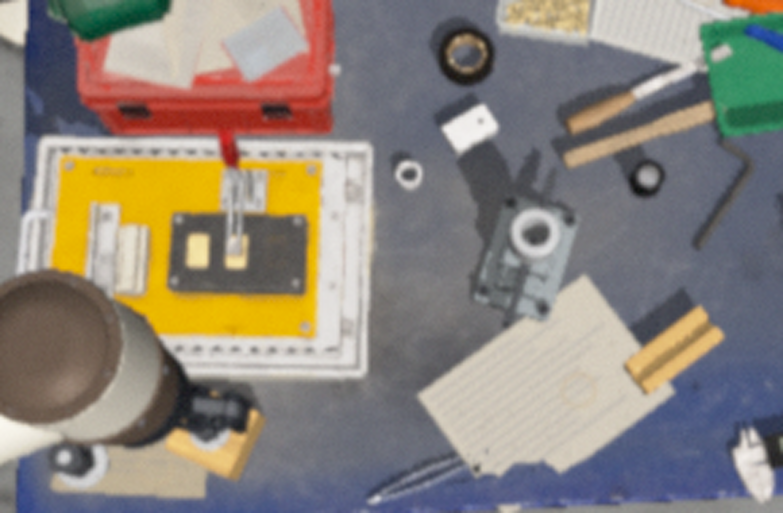

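Everything is in place: the gauge is upright in its block, the drift is in the slot, and the stand and bystanders have not moved. I'll let the arm settle and hand in.

```bash
python3 -m creep '0.8 0 0 0 0;0.8 0 0 0 0;0.8 0 0 0 0'; python3 -c "
from workcell import *
print(sign_off())"
```

```text
time: 43.85
ee_pos: [0.4332, -0.012, 0.2366]
tcp_rot: [-2.413, -2.011, 0.002]
contact_force: [-0.5, -0.1, 0.9]
finger_gap: 0.0769
the job is handed in; nothing more can be done
None
```

I carried the job through in the order asked and handed it in at 43.9 s; it reported no verdict.

- **Wringing in:** I took the gauge from its block and put it in the sleeve with the tang along the slot. The highest push I read was about 22 N, over roughly 11 twisting strokes. The height stopped changing at 0.1088 m, which is where I reckoned home to be. The scene picture showed the collar on the sleeve's face with no gap, and I let go.
- **Freeing it:** The drift went through the slot. I last read about 23 N along it before the wedge freed the gauge, and I pushed the nose to about 87 mm past the axis. That should lift the gauge about 7.5 mm. I did not measure the lift directly, but the picture showed the gauge clearly raised.
- **Putting it back:** The gauge's collar came to rest on its block at the same tool height it was taken from.

In the last pictures the gauge stands upright in its block and the drift is in the slot. The bench block, setting block, ring and loupe show no visible movement, and the gripper is clear of everything.

The only disagreement was when I re-gripped the gauge for the return: it sat about 1–2 mm differently in the fingers than before. I corrected for that when placing it.

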